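# Load a bottle on the bench shaker, shut its gate bar and pin it

## Robot

A 7-joint arm with a two-finger parallel gripper is mounted at the origin on a cart in front of the work surface, level with it; the furniture and walls round the work are solid. World frame = base frame: x ahead of the robot, y to its left, z up, the work surface at z = 0. Lengths are in m, angles in rad, forces in N, time in s.
With the tool pointing down it reaches from about 0.425 to 0.875 m from the base axis. Payload 4.7 kg.
Tool frame: the origin (TCP) lies midway between the tips of the shut fingers; the grasp point (between the pads) lies 19 mm behind it (ctrl.grip_point_offset is the distance from the TCP to the grasp point, in m); z points along the fingers, y is the line along which they close (so a half turn about z gives the same grasp; the last joint's range is limited). The gripper opens to 87 mm and grips with 3 to 60 N. Pads are 19 mm wide; open, the fingers measure 117 mm over their backs; the gripper's body (75 mm by 190 mm) begins 51 mm behind the grasp point.
Start: joints at [1.165, 0.321, -0.07, 1.45, 0.023, 1.371, -0.057], TCP at [0.265, -0.594, 0.223] pointing down, gripper open.
Joint ranges: [-2.86, 2.86], [-0.3, 2.09], [-1.38, 1.24], [0.06, 2.45], [-1.56, 4.7], [0.09, 2.05], [-2.69, 2.69]. Speed limits (rad/s): [2.57, 2.57, 3.14, 3.14, 3.14, 3.14, 3.14].

## Interface

Orientations are given as a rotation vector (axis times angle).
In Python, from bench import ctrl gives the robot as it stands. The module is installed in compiled form; this text tells all that it offers.
- The arm moves only by the shell command python3 -m handwheel 'ROWS' [OPENING] [FORCE]. ROWS is JSON, a list of rows, each an object of numbers: "x", "y", "z": the shift along the tool's x, y, z in m; "wx", "wy", "wz": the turn, a rotation vector about the tool's x, y, z in degrees. A call has 1 to 10 rows; each row is the pose to reach, as a shift and turn from the pose commanded when the call began, along the tool's axes at that moment; what a row does not reach only later rows make up. A row lasts 1/12 s, in which the tool goes at most 41.7 mm and 7.16 degrees, less where a joint would pass 70% of its speed; a pose out of reach is approached as far as the arm can. A call with a gripper value outside its range is refused whole. OPENING is the finger opening in m, from 0 to 0.087, set as the call begins (- or left out, the last holds). The fingers move at their own pace and stop on an object; FORCE is the grip in N (left out, the last holds). Time passes only in rows, so rows that repeat a pose let the fingers close. It gives the time, the measured TCP pose, the force, the opening and the grip force at its end, in the units of the state.
- ctrl.get_state(): the state, without advancing time (a new reading comes with each control period).
- ctrl.get_image(name): name is "scene" or "side" or "wrist"; returns a dict with "image" (384x512x3 uint8, red, green, blue), "K" (3x3 intrinsics, pixels), "world_to_cam" (4x4, takes a point from world to camera coordinates); the wrist camera has in their place "hand_eye" (4x4, takes a point from camera to tool coordinates, whose origin is the TCP and whose axes are the flange's). Camera axes: x right, y down, z forward; pixel columns grow to the right and rows downward; lengths in m; the calibration is good to about 2 mm. The wrist camera is an equidistant fisheye: a pixel r from the principal point sees the ray r / f radians off the axis. A picture is of the moment at which its call begins: read the wrist's pose just before it. There is no depth.
- ctrl.close_job(): hands the job in; it is judged then, once.
The state is a dict: "time": time; "joint_positions": joint angles; "qd": joint speeds; "joint_torque": joint torques, N m; "position": TCP position; "tool_rot": TCP orientation; "ft_force": force on the tool from outside, world axes, zero at the start; "torque": the same for the moment, N m; "grip_width": opening from 0.0 (shut) to 1.0 (fully open); "grip_force": force on a finger pad.
Only numpy, scipy, OpenCV 4.12 (cv2) and the standard library are available. Lean on these libraries where they do the work, as an engineer would, in place of code of your own. Each camera call takes 0.05 s, during which the arm holds its last target. There are 200 camera calls.

## Task

Get the bench shaker ready to run: stand the large reagent bottle upright in its bay, then swing the gate bar shut across the front of the bottle until its tongue is fully home in the catch, and last take the locking pin off the barbed parking hook and drop it down through the catch until its collar rests on the upper jaw. Leave the pin, bar and bottle released, and do not move or tip the other glassware and things standing about.

Things in the scene. Friction and masses are not known exactly. Their poses are not given: they have to be found in the camera images.
- shaker: Bench shaker, fixed: white housing 215 x 300 mm, aluminium platform on it with its top 52 mm above the bench and its front edge at x -100. Origin: centre of its underside; x to its back, y to its left seen from the front, z up. 'Shaker (x, y, z)' below means this frame, in mm. The gate's hinge post at (-22, 130) is 124 high; the hook's post at (-20, -80) is 10 thick and ends at z 218.
- bay_floor (a point): Centre of the bottle bay on the platform, shaker (25, 55, 52); axes as the shaker's. The bay is a U of 8 mm steel bar, open to the front, inner width 84 mm, its back bar's inner face 42 mm behind this point, its top at z 131. The bottle stands here with 6 mm of play.
- gate (a joint): Angle of the gate bar, rad: 0 = shut (tongue in the catch, at its stop), positive = swung out to the shaker's front; 1.6 is its end. At angle q the bar points from the hinge along shaker (-sin q, -cos q), so it closes anticlockwise seen from above. Stiff hinge (0.1 N m friction, no spring): stays where it is left, takes 1 to 2 N to swing.
- gate_hinge (a point): Point on the gate's upright hinge axis at the bar's mid-height, shaker (-22, 130, 102). The steel bar is 10 mm thick and 16 mm high (z 94 to 110) and runs out to 150 mm from the hinge; then a tongue 8 mm high and 28 mm wide with an 18 mm upright hole 165 mm from the hinge, ending at 182 mm.
- gate_knob (a point): Centre of the black knob on the gate bar, 95 mm from the hinge axis, 29 mm above the bar's mid-height: 18 mm thick, shaker z 120 to 142, on a 10 mm stem. It moves with the bar. The bar can be pushed shut by its front face or pulled by the knob.
- catch_hole (a point): Centre of the hole on top of the catch's upper jaw, shaker (-22, -35, 114). The catch: two level steel jaws 36 x 36 x 5 mm (tops at z 114 and 95) on a column that begins 22 mm behind the hole and is no higher than the upper jaw; each has an upright 16 mm hole, slightly chamfered. With the gate shut the tongue's hole is in line with them.
- hook_arm (a point): Point on the axis of the barbed parking hook, shaker (-20, -127, 213). A 6 mm steel rod, level along shaker -y from its post, with an 18 mm stop collar at y -112 to -115. At y -137 it rises to (y -150, z 220), its tip bent up and back to y -147, topmost z 230. The pin's loop hangs between collar and barb: raise the pin 15 to 22 mm and draw it off along -y past y -165.
- lock_pin: Loose steel pin, 148 mm long, 140 g, hanging upright. Origin: tip of its nose (lower end), z up along it. Shaft 12 mm thick to 54 mm, nose tapered over 9; collar 24 wide, 54 to 60; grip tab 20 (x) by 10 (y), 60 to 109; D-loop of 8 mm rod above, opening 21 wide (x), 109 to 140, its axis along y. Hanging, pin y lies along the hook, whose rod is right above the tab: reach in from the front, leaning.
- pin_collar (a point): Underside centre of the pin's collar, 54 mm above its nose on its axis; it rests on the upper jaw when the pin is home.
- sample_bottle: The large reagent bottle: white plastic, 72 mm thick and 174 mm tall, with a white screw cap 39 mm thick from 151 to 174 mm height. About 0.5 kg. Origin: centre of its underside, z up.
- small_bottle: Bystander: smaller reagent bottle, 60 mm thick, 144 mm tall, blue cap. Origin at the centre of its underside.
- tall_flask: Bystander: conical glass flask, 99 mm wide at the foot, 206 mm tall, neck with a yellow cap about 45 mm thick. Origin at the centre of its underside. The unlisted flasks crowded round are fixed; those in reach are up to 155 mm tall.
- wash_bottle: Bystander: wash bottle with bent spout, 66 x 110 mm, 200 mm tall. Origin at the middle of its underside's outline.
- beaker: Bystander: glass beaker, 73 mm wide, 94 mm tall. Origin at the centre of its underside.
- timer: Bystander: bench timer, 48 x 64 mm, 59 mm tall. Origin at the centre of its underside.
- tape: Bystander: roll of tape lying flat, 96 mm wide, 25 mm tall. Origin at the centre of its underside.
Not all that is in view belongs to the job. Leave any green look-alike of the sample_bottle alone.

How it is judged:
On the way, in this order (a step that is already met when the one before it is completed fails the run):
1. the large bottle stands upright in the bay (horizontal distance between sample_bottle and bay_floor below 0.015 m and z of sample_bottle in the frame of shaker between 0.047 and 0.057 m and angle between sample_bottle's own z axis and vertical below 0.06 rad), for 0.2 s.
2. the gate bar is shut across the bottle (all of step 1 and value of joint gate below 0.035 rad), for 0.2 s.
3. the pin is home in the catch (all of step 2 and horizontal distance between pin_collar and catch_hole below 0.005 m and z of pin_collar in the frame of shaker between 0.11 and 0.118 m and angle between lock_pin's own z axis and vertical below 0.1 rad), for 0.2 s.
At the end, for the whole second after the job is handed in: Bottle upright (0.06 rad) on the platform within 15 mm of the bay's middle; gate bar within 0.035 rad of its stop; pin upright (0.1 rad) in the catch within 5 mm of the hole's axis, its collar within 4 mm of the upper jaw; all at rest, bystanders where they were (all of step 3 and linear speed of each of sample_bottle, lock_pin below 0.02 m/s); the robot touches nothing.
It fails at once if a bystander is shifted by more than 30 mm or tipped by more than 0.35 rad (distance of any of small_bottle, tall_flask, wash_bottle, beaker, timer, tape from where it was at the start of the episode above 0.03 m or angle between any of small_bottle, tall_flask, wash_bottle, beaker, timer, tape's own z axis and vertical above 0.35 rad).
It fails at once if the large bottle is tipped by more than 0.6 rad (angle between sample_bottle's own z axis and vertical above 0.6 rad).
It also fails if it takes over 72 s, if anything falls off the work surface, if the arm or the gripper's body presses on something with over 40 N, if the wrist force passes 120 N, or if a joint passes its speed limit or range.

## Working session

There is one attempt and no reset: what is moved stays moved. The work goes in short steps, Python scripts to look and compute and a shell command to move; the robot and the scene stay as the last step left them, time stands still between calls to the robot, and variables do not carry over. Pictures are saved under pics/ and viewed, at most 10 in all, crops included, and the job is handed in when it is done.

```bash
mkdir -p pics; ls; python3 - <<'E'
from bench import ctrl
import cv2,numpy as np,pickle
s=ctrl.get_state();print({k:np.round(v,3).tolist() for k,v in s.items()})
d={}
for n in ["scene","side","wrist"]:
    i=ctrl.get_image(n);d[n]=i;print(n,{k:np.round(v,3).tolist() for k,v in i.items() if k!="image"})
pickle.dump(d,open("im0.pkl","wb"))
for n in ["scene","side"]:
    cv2.imwrite(f"pics/{n}0.png",cv2.resize(d[n]["image"][:,:,::-1],(800,600),interpolation=cv2.INTER_CUBIC))
E
```

```text
pics
{'time': 0.0, 'joint_positions': [1.165, 0.322, -0.07, 1.452, 0.023, 1.371, -0.057], 'qd': [0.001, -0.001, -0.001, -0.001, 0.001, -0.001, -0.002], 'joint_torque': [0.001, -49.129, -0.403, -31.253, -0.064, 0.044, 0.0], 'position': [0.265, -0.593, 0.221], 'tool_rot': [-3.071, -0.654, 0.001], 'ft_force': [0.101, -0.277, 0.685], 'torque': [-0.002, -0.01, -0.003], 'grip_force': 0.0, 'grip_width': 1.0}
scene {'K': [[366.568, 0.0, 258.697], [0.0, 366.568, 195.763], [0.0, 0.0, 1.0]], 'world_to_cam': [[-0.588, -0.809, -0.006, 0.373], [-0.555, 0.409, -0.724, 0.388], [0.588, -0.423, -0.69, 1.21], [0.0, 0.0, 0.0, 1.0]]}
side {'K': [[353.099, 0.0, 260.138], [0.0, 353.099, 191.744], [0.0, 0.0, 1.0]], 'world_to_cam': [[0.996, -0.092, -0.02, -0.523], [-0.061, -0.473, -0.879, 0.204], [0.071, 0.876, -0.477, 1.229], [0.0, 0.0, 0.0, 1.0]]}
wrist {'K': [[297.319, 0.0, 254.668], [0.0, 297.319, 193.398], [0.0, 0.0, 1.0]], 'hand_eye': [[0.0, -0.967, -0.254, 0.069], [1.0, 0.0, 0.001, 0.0], [-0.001, -0.254, 0.967, -0.162], [0.0, 0.0, 0.0, 1.0]]}
```

View pics/scene0.png

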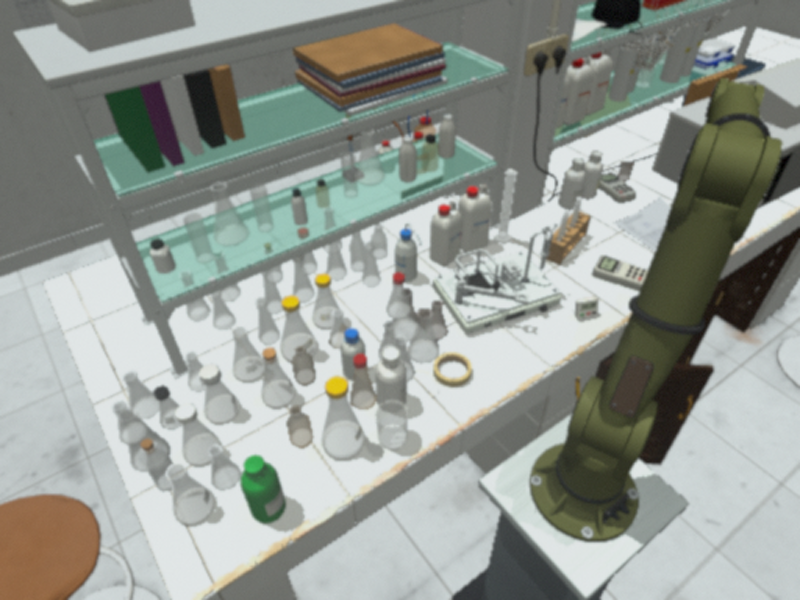

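View pics/side0.png

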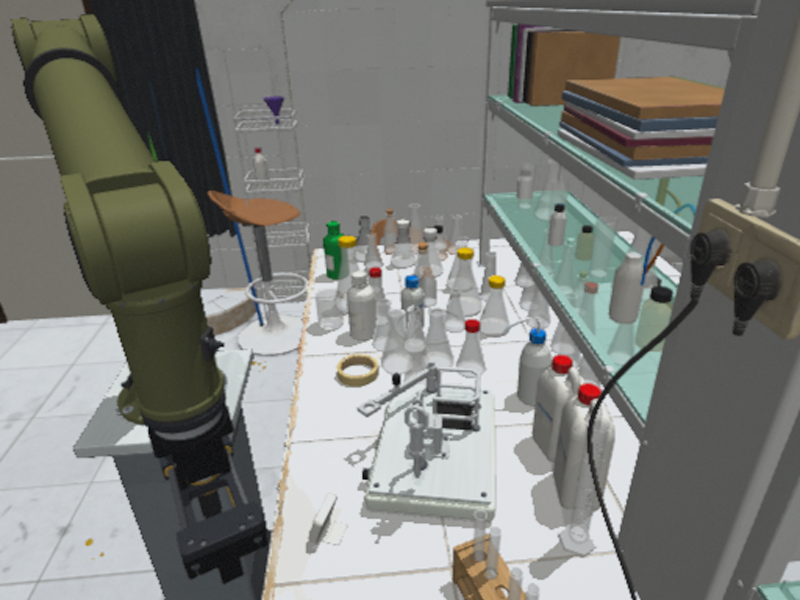

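```bash
cat > h.py <<'E'
import numpy as np,cv2,pickle
from scipy.spatial.transform import Rotation as R
def ray(im,uv):
    W=im["world_to_cam"];K=im["K"]
    d=W[:3,:3].T@np.linalg.solve(K,[uv[0],uv[1],1.]);o=-W[:3,:3].T@W[:3,3]
    return o,d/np.linalg.norm(d)
def plane(im,uv,z):
    o,d=ray(im,uv);return o+d*(z-o[2])/d[2]
def tri(i1,u1,i2,u2):
    o1,d1=ray(i1,u1);o2,d2=ray(i2,u2)
    A=np.stack([d1,-d2],1);t=np.linalg.lstsq(A,o2-o1,rcond=None)[0]
    p,q=o1+t[0]*d1,o2+t[1]*d2
    return (p+q)/2,np.linalg.norm(p-q)
def proj(im,p):
    c=im["world_to_cam"][:3]@np.append(p,1);u=im["K"]@c;return u[:2]/u[2]
def fray(im,st,uv):
    "wrist fisheye ray in world"
    K=im["K"];x=(uv[0]-K[0,2])/K[0,0];y=(uv[1]-K[1,2])/K[1,1];r=np.hypot(x,y)+1e-12
    d=np.array([np.sin(r)*x/r,np.sin(r)*y/r,np.cos(r)]);H=im["hand_eye"];T=R.from_rotvec(st["tool_rot"]).as_matrix()
    return T@H[:3,3]+st["position"],T@H[:3,:3]@d
def fproj(im,st,p):
    H=im["hand_eye"];T=R.from_rotvec(st["tool_rot"]).as_matrix()
    c=H[:3,:3].T@(T.T@(np.array(p)-st["position"])-H[:3,3]);a=np.arctan2(np.hypot(c[0],c[1]),c[2])
    n=c[:2]/np.hypot(*c[:2]);return im["K"][:2,2]+im["K"][0,0]*a*n
def crop(a,x0,x1,y0,y1,k,fn):
    cv2.imwrite(fn,cv2.resize(a[y0:y1,x0:x1,::-1],None,fx=k,fy=k,interpolation=cv2.INTER_CUBIC))
E
python3 - <<'E'
from h import *
d=pickle.load(open("im0.pkl","rb"))
crop(d["scene"]["image"],210,370,140,290,4,"pics/sc.png")
crop(d["side"]["image"],195,345,165,340,3.4,"pics/si.png")
E
```

```text
(no output)
```

View pics/sc.png

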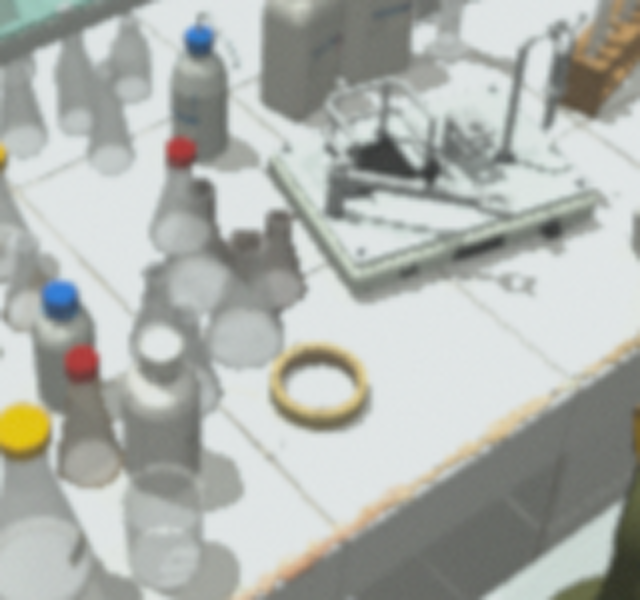

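View pics/si.png

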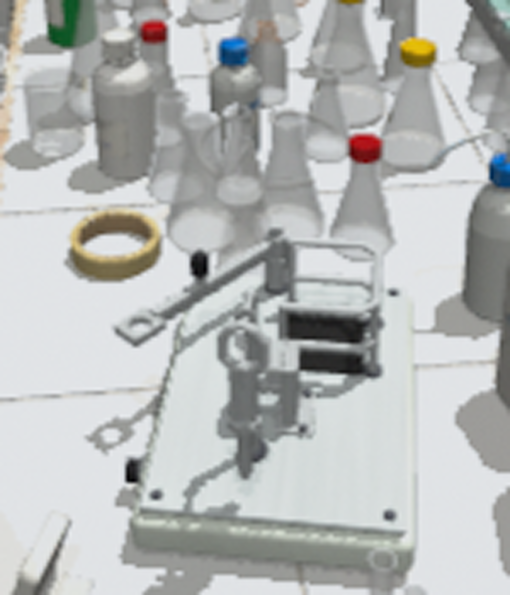

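```bash
python3 - <<'E'
from h import *
d=pickle.load(open("im0.pkl","rb"));S,D=d["scene"],d["side"]
s=lambda x,y:(210+x/4-.4,140+y/4-.4)
e=lambda x,y:(195+x/3.4-.35,165+y/3.4-.35)
T=lambda n,a,b:print(n,*[np.round(v,4) for v in tri(S,s(*a),D,e(*b))])
T("cap",(160,338),(118,36)); print(plane(S,s(160,338),.174),plane(D,e(118,36),.174))
T("hinge",(338,172),(278,237));T("knob",(431,170),(200,262))
T("red",(180,148),(366,146))
for a in [(285,150),(495,90),(580,182),(362,253)]: print("scr S",plane(S,s(*a),.052).round(4))
for a in [(393,293),(390,516),(155,495)]: print("scr D",plane(D,e(*a),.052).round(4))
print("tape",plane(S,s(319,385),.02).round(3),"beaker",plane(S,s(163,490),.094).round(3),"smallb",plane(S,s(60,298),.144).round(3),"tall",plane(S,s(24,425),.206).round(3))
E
```

```text
cap [0.4299 0.1852 0.1752] 0.0027
[0.43238624 0.18463581 0.174     ] [0.42878943 0.18589993 0.174     ]
hinge [ 0.5646 -0.129   0.1091] 0.006
knob [ 0.49   -0.1885  0.1322] 0.003
red [ 0.6722 -0.0069  0.1274] 0.001
scr S [ 0.6716 -0.1492  0.052 ]
scr S [ 0.6103 -0.4126  0.052 ]
scr S [ 0.44   -0.3735  0.052 ]
scr S [ 0.4969 -0.1116  0.052 ]
scr D [ 0.6729 -0.1484  0.052 ]
scr D [ 0.6137 -0.4083  0.052 ]
scr D [ 0.441  -0.3689  0.052 ]
tape [0.406 0.018 0.02 ] beaker [0.349 0.242 0.094] smallb [0.549 0.215 0.144] tall [0.396 0.34  0.206]
```

```bash
python3 -m handwheel '[{"z":-0.04},{"z":-0.08,"x":0.01},{"z":-0.12,"x":0.04},{"z":-0.12,"x":0.08},{"z":-0.12,"x":0.12,"y":-0.02},{"z":-0.12,"x":0.16,"y":-0.04},{"z":-0.12,"x":0.2,"y":-0.06},{"z":-0.12,"x":0.235,"y":-0.08},{"z":-0.12,"x":0.27,"y":-0.1},{"z":-0.12,"x":0.30,"y":-0.12}]' 0.087 20
python3 -m handwheel '[{"x":0.02,"y":-0.03},{"x":0.045,"y":-0.065},{"x":0.045,"y":-0.065},{"x":0.045,"y":-0.065}]'
python3 - <<'E'
from bench import ctrl
from h import *
st=ctrl.get_state();w=ctrl.get_image("wrist");pickle.dump((st,w),open("w1.pkl","wb"))
print(np.round(st["position"],4),np.round(st["tool_rot"],4),st["time"],np.round(st["joint_positions"],2))
crop(w["image"],0,512,0,384,1.56,"pics/w1.png")
d=pickle.load(open("im0.pkl","rb"));S,D=d["scene"],d["side"]
s=lambda x,y:(210+x/4-.4,140+y/4-.4)
e=lambda x,y:(195+x/3.4-.35,165+y/3.4-.35)
print("red",tri(S,s(82,357),D,e(153,30)))
for a in [(155,270),(205,185),(247,238),(280,215)]: print(plane(S,s(*a),.13).round(3))
E
```

```text
[ 0.2647 -0.5932  0.2217] [-3.0712e+00 -6.5440e-01  6.0000e-04] 0.15 [ 1.17  0.32 -0.07  1.45  0.02  1.37 -0.06]
red (array([0.46961604, 0.2416824 , 0.15284696]), np.float64(0.0012361531627595364))
[0.539 0.117 0.13 ]
[0.608 0.008 0.13 ]
[0.522 0.02  0.13 ]
[ 0.528 -0.025  0.13 ]invalid input at $[0]: expected keys x, y, z, wx, wy, wz
invalid input at $[0]: expected keys x, y, z, wx, wy, wz
```

View pics/w1.png

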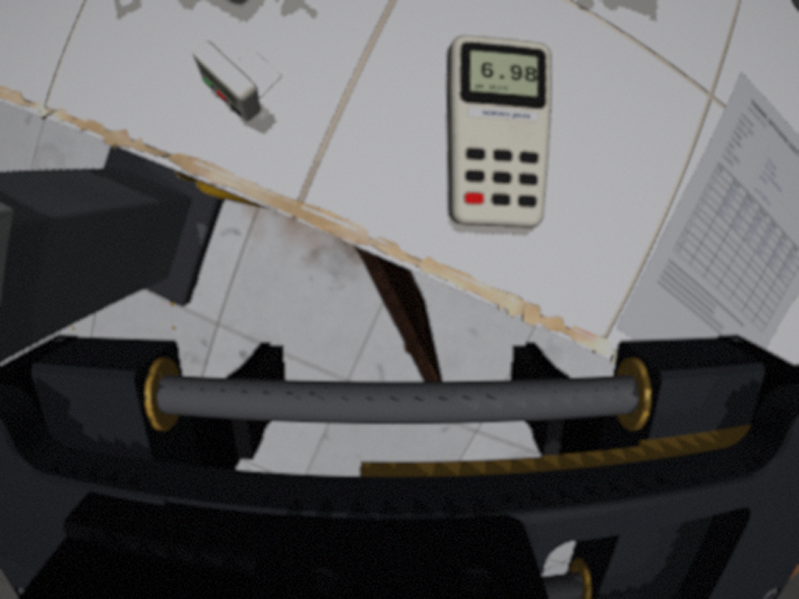

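```bash
python3 -m handwheel '[{"x":0,"y":0,"z":-0.04,"wx":0,"wy":0,"wz":0},{"x":0.01,"y":0,"z":-0.08,"wx":0,"wy":0,"wz":0},{"x":0.04,"y":0,"z":-0.12,"wx":0,"wy":0,"wz":0},{"x":0.08,"y":-0.01,"z":-0.12,"wx":0,"wy":0,"wz":0},{"x":0.12,"y":-0.02,"z":-0.12,"wx":0,"wy":0,"wz":0},{"x":0.16,"y":-0.04,"z":-0.12,"wx":0,"wy":0,"wz":0},{"x":0.2,"y":-0.06,"z":-0.12,"wx":0,"wy":0,"wz":0},{"x":0.235,"y":-0.08,"z":-0.12,"wx":0,"wy":0,"wz":0},{"x":0.27,"y":-0.1,"z":-0.12,"wx":0,"wy":0,"wz":0},{"x":0.3,"y":-0.12,"z":-0.12,"wx":0,"wy":0,"wz":0}]' 0.087 20
python3 -m handwheel '[{"x":0.0,"y":-0.03,"z":0,"wx":0,"wy":0,"wz":0},{"x":0.0,"y":-0.06,"z":0,"wx":0,"wy":0,"wz":0},{"x":0.0,"y":-0.06,"z":0,"wx":0,"wy":0,"wz":0},{"x":0.0,"y":-0.06,"z":0,"wx":0,"wy":0,"wz":0}]'
python3 - <<'E'
from bench import ctrl
from h import *
st=ctrl.get_state();w=ctrl.get_image("wrist");pickle.dump((st,w),open("w1.pkl","wb"))
print(np.round(st["position"],4),np.round(st["tool_rot"],4),st["time"],np.round(st["joint_positions"],2))
crop(w["image"],0,512,0,384,1.56,"pics/w2.png")
E
```

```text
time: 1.03
position: [0.4899, -0.3617, 0.3423]
tool_rot: [3.073, 0.655, -0.0]
ft_force: [0.3, -0.3, -0.1]
grip_width: 0.999
grip_force: 0.0
time: 1.37
position: [0.4645, -0.3072, 0.3431]
tool_rot: [3.071, 0.658, 0.001]
ft_force: [0.2, -0.6, -0.5]
grip_width: 1.0
grip_force: 0.0
[ 0.4645 -0.3072  0.3431] [3.0706e+00 6.5820e-01 5.0000e-04] 1.3667 [ 0.78  0.1  -0.27  1.48  0.03  1.56 -0.63]
```

View pics/w2.png

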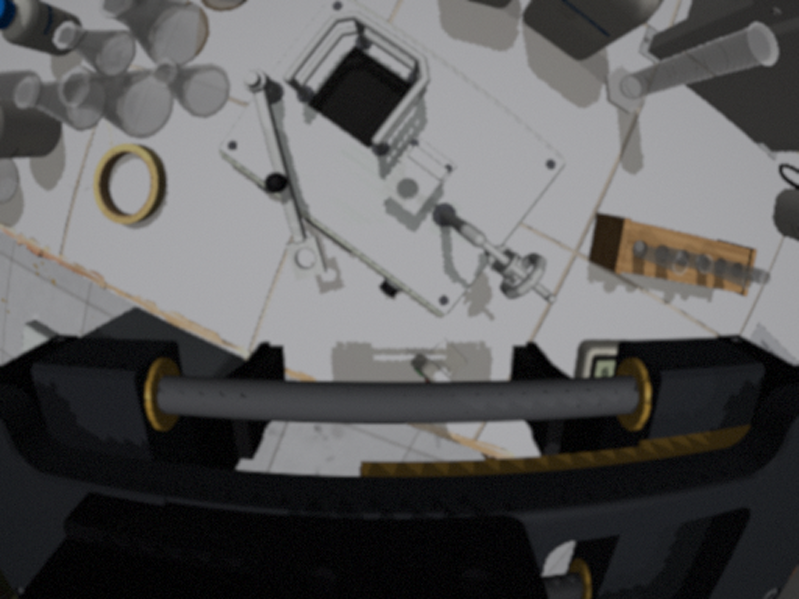

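```bash
python3 - <<'E'
from h import *
st,w=pickle.load(open("w1.pkl","rb"))
def pl(u,z):
    o,d=fray(w,st,(u[0]/1.56-.2,u[1]/1.56-.2));return (o+d*(z-o[2])/d[2])
P=np.array([pl((407,188),.114),pl((256,79),.124),pl((445,213),.218)])[:,:2]
Q=np.array([[-22,-35],[-22,130],[-20,-80]])/1e3
M,_=cv2.estimateAffinePartial2D(Q,P);
U,_,Vt=np.linalg.svd((P-P.mean(0)).T@(Q-Q.mean(0)));Rm=U@Vt;t=P.mean(0)-Rm@Q.mean(0)
print("yaw",np.degrees(np.arctan2(Rm[1,0],Rm[0,0])),"O",t,"scale",np.hypot(*M[0,:2])); print("res mm",(P-(Q@Rm.T+t)).round(4)*1e3)
print("screws",[pl(u,.052)[:2].round(4) for u in [(337,6),(232,146),(551,163),(443,299)]])
to=lambda p:(Rm.T@(p[:2]-t)).round(4)*1e3
print("screws sh",[to(pl(u,.052)) for u in [(337,6),(232,146),(551,163),(443,299)]])
print("knob",to(pl((276,180),.142)),"tongue",to(pl((305,258),.106)),"hooktip",to(pl((552,298),.23)))
print("loop",to(pl((519,275),.213)))
E
```

```text
Traceback (most recent call last):
cv2.error: OpenCV(4.12.0) /io/opencv/modules/calib3d/src/ptsetreg.cpp:1108: error: (-215:Assertion failed) count >= 0 && to.checkVector(2) == count in function 'estimateAffinePartial2D'
```

```bash
python3 - <<'E'
from h import *
st,w=pickle.load(open("w1.pkl","rb"))
def pl(u,z):
    o,d=fray(w,st,(u[0]/1.56-.2,u[1]/1.56-.2));return (o+d*(z-o[2])/d[2])
P=np.array([pl((407,188),.114),pl((256,79),.124),pl((445,213),.218)])[:,:2]
Q=np.array([[-22,-35],[-22,130],[-20,-80]])/1e3
U,_,Vt=np.linalg.svd((P-P.mean(0)).T@(Q-Q.mean(0)));Rm=U@Vt;t=P.mean(0)-Rm@Q.mean(0)
print("yaw",np.degrees(np.arctan2(Rm[1,0],Rm[0,0])),"O",t); print("res mm",(P-(Q@Rm.T+t)).round(4)*1e3)
to=lambda p:(Rm.T@(p[:2]-t)).round(4)*1e3
print("screws sh",[to(pl(u,.052)) for u in [(337,6),(232,146),(551,163),(443,299)]])
print("knob",to(pl((276,180),.142)),"tongue",to(pl((305,258),.106)),"hooktip",to(pl((552,298),.23)))
print("loop",to(pl((519,275),.213)))
E
```

```text
yaw -13.31346658013008 O [ 0.55781843 -0.25503532]
res mm [[ -1.   -4.4]
 [ -2.3 -10.1]
 [  3.2  14.6]]
screws sh [array([ 85.8, 128.4]), array([-90.4, 126.9]), array([  89.6, -137.4]), array([ -87.1, -137.8])]
knob [-78.3  48.3] tongue [-124.2   -5.4] hooktip [ -18.9 -150.8]
loop [ -21.1 -129.4]
```

```bash
python3 - <<'E'
from h import *
st,w=pickle.load(open("w1.pkl","rb"))
def pl(u,z):
    o,d=fray(w,st,(u[0]/1.56-.2,u[1]/1.56-.2));return (o+d*(z-o[2])/d[2])
sc=[(337,6),(232,146),(551,163),(443,299)]
P=np.array([pl((407,188),.114),pl((256,79),.124),np.mean([pl(u,.052) for u in sc],0)])[:,:2]
Q=np.array([[-22,-35],[-22,130],[0,0]])/1e3
U,_,Vt=np.linalg.svd((P-P.mean(0)).T@(Q-Q.mean(0)));Rm=U@Vt;t=P.mean(0)-Rm@Q.mean(0)
print("yaw",np.degrees(np.arctan2(Rm[1,0],Rm[0,0])),"O",t); print("res mm",(P-(Q@Rm.T+t)).round(4)*1e3)
to=lambda p:(Rm.T@(p[:2]-t)).round(4)*1e3
print("screws sh",[to(pl(u,.052)) for u in sc])
print("post base/top",to(pl((445,213),.052)),to(pl((445,213),.218)))
print("knob",to(pl((276,180),.142)),"tongue",to(pl((305,258),.106)),"hooktip",to(pl((552,298),.23)),"loop",to(pl((519,275),.213)))
W=lambda x,y,z:np.append(Rm@np.array([x,y])/1e3+t,z/1e3)
for n,p in dict(posttop=(-20,-80,218),collar=(-20,-113,213),tip=(-20,-147,230),hinge=(-22,130,124),catch=(-22,-35,114),bayBackL=(67,97,131),bayR=(67,13,131)).items(): print(n,W(*p).round(4),(fproj(w,st,W(*p))*1.56+.3).round(0))
T=R.from_rotvec(st["tool_rot"]).as_matrix()
for n,p in dict(cap=(.4305,.1853,.3431),bay=W(25,55,343.1)).items(): print(n,p,T.T@(p-st["position"]))
np.save("sh.npy",np.array([t[0],t[1],np.arctan2(Rm[1,0],Rm[0,0])]))
E
```

```text
yaw -13.253061916344077 O [ 0.556236   -0.26146488]
res mm [[ 0.6  2. ]
 [-0.6 -3.7]
 [-0.   1.7]]
screws sh [array([ 86. , 134.9]), array([-90.2, 133.6]), array([  89.6, -130.9]), array([ -87.1, -131.1])]
post base/top [-18.1 -78.6] [-20.2 -58.4]
knob [-78.2  55. ] tongue [-124.2    1.4] hooktip [ -19.  -144.1] loop [ -21.2 -122.7]
posttop [ 0.5184 -0.3347  0.218 ] [472. 234.]
collar [ 0.5109 -0.3669  0.213 ] [509. 265.]
tip [ 0.5031 -0.4     0.23  ] [554. 302.]
hinge [ 0.5646 -0.1299  0.124 ] [252.  77.]
catch [ 0.5268 -0.2905  0.114 ] [409. 190.]
bayBackL [ 0.6437 -0.1824  0.131 ] [347.  12.]
bayR [ 0.6244 -0.2642  0.131 ] [430.  69.]
cap (0.4305, 0.1853, 0.3431) [ 0.1708851  -0.46318463 -0.00054702]
bay [ 0.59317906 -0.21366101  0.3431    ] [ 1.55755767e-01 -3.25976382e-02  9.61300849e-06]
```

```bash
python3 -m handwheel '[{"x":0.03,"y":-0.03,"z":0,"wx":0,"wy":0,"wz":0},{"x":0.05,"y":-0.06,"z":0,"wx":0,"wy":0,"wz":0},{"x":0.07,"y":-0.095,"z":0,"wx":0,"wy":0,"wz":0},{"x":0.09,"y":-0.13,"z":0,"wx":0,"wy":0,"wz":0},{"x":0.11,"y":-0.165,"z":0,"wx":0,"wy":0,"wz":0},{"x":0.12,"y":-0.2,"z":0,"wx":0,"wy":0,"wz":0},{"x":0.13,"y":-0.235,"z":0,"wx":0,"wy":0,"wz":0},{"x":0.14,"y":-0.27,"z":0,"wx":0,"wy":0,"wz":0},{"x":0.15,"y":-0.305,"z":0,"wx":0,"wy":0,"wz":0},{"x":0.155,"y":-0.34,"z":0,"wx":0,"wy":0,"wz":0}]' | head -3
python3 -m handwheel '[{"x":0,"y":-0.03,"z":0,"wx":0,"wy":0,"wz":0},{"x":0,"y":-0.06,"z":0,"wx":0,"wy":0,"wz":0},{"x":0,"y":-0.06,"z":0,"wx":0,"wy":0,"wz":0},{"x":0,"y":-0.06,"z":0,"wx":0,"wy":0,"wz":0},{"x":0,"y":-0.06,"z":0,"wx":0,"wy":0,"wz":0}]' | head -3
cat > look.py <<'E'
import sys
from bench import ctrl
from h import *
st=ctrl.get_state();d={n:ctrl.get_image(n) for n in sys.argv[2].split(",")};pickle.dump((st,d),open(sys.argv[1]+".pkl","wb"))
print(np.round(st["position"],4),np.round(R.from_rotvec(st["tool_rot"]).as_matrix(),3).tolist(),round(st["time"],2),np.round(st["joint_positions"],2),"w",st["grip_width"],"gf",st["grip_force"],np.round(st["ft_force"],1))
E
python3 look.py w3 wrist
python3 - <<'E'
from h import *
st,d=pickle.load(open("w3.pkl","rb"));w=d["wrist"]
print(fproj(w,st,[.4305,.1853,.174]))
crop(w["image"],56,456,0,300,2,"pics/w3.png")
E
```

```text
time: 2.25
position: [0.4681, 0.0656, 0.3425]
tool_rot: [-3.072, -0.651, -0.001]
time: 2.67
position: [0.4438, 0.1182, 0.3426]
tool_rot: [3.073, 0.651, 0.0]
[0.4438 0.1182 0.3426] [[0.914, 0.406, 0.0], [0.406, -0.914, -0.0], [0.0, 0.0, -1.0]] 2.67 [ 0.41 -0.12 -0.65  1.67 -0.07  1.56 -1.39] w 0.9981831060359742 gf 0.0 [-0.1  0.4 -0.7]
[195.58563514 165.87169246]
```

View pics/w3.png

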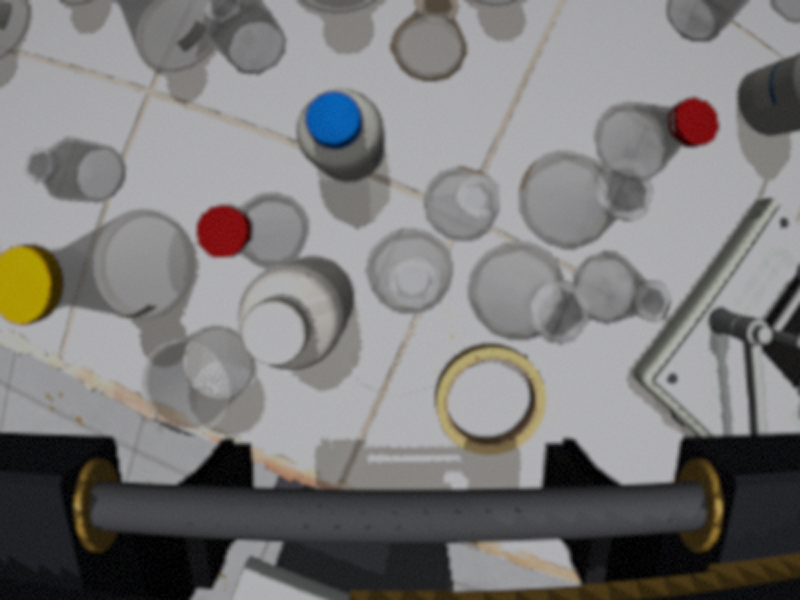

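```bash
python3 - <<'E'
from h import *
st,d=pickle.load(open("w3.pkl","rb"));w=d["wrist"]
o,r=fray(w,st,(192.8,165.2));p=o+r*(.174-o[2])/r[2];print(p)
T=R.from_rotvec(st["tool_rot"]).as_matrix();print(T.T@(np.array([p[0],p[1],.152])-st["position"]))
E
```

```text
[0.42993683 0.18858502 0.174     ]
[ 0.01581947 -0.07003701  0.19054249]
```

```bash
python3 -m handwheel '[{"x":0.008,"y":-0.035,"z":0,"wx":0,"wy":0,"wz":0},{"x":0.0155,"y":-0.069,"z":0.01,"wx":0,"wy":0,"wz":0},{"x":0.0155,"y":-0.069,"z":0.04,"wx":0,"wy":0,"wz":0},{"x":0.0155,"y":-0.069,"z":0.075,"wx":0,"wy":0,"wz":0},{"x":0.0155,"y":-0.069,"z":0.11,"wx":0,"wy":0,"wz":0},{"x":0.0155,"y":-0.069,"z":0.14,"wx":0,"wy":0,"wz":0},{"x":0.0155,"y":-0.069,"z":0.14,"wx":0,"wy":0,"wz":0},{"x":0.0155,"y":-0.069,"z":0.14,"wx":0,"wy":0,"wz":0}]' 
python3 look.py w4 side
```

```text
time: 3.38
position: [0.4288, 0.1876, 0.2018]
tool_rot: [-3.073, -0.651, 0.005]
ft_force: [0.8, -0.0, 0.6]
grip_width: 0.995
grip_force: 0.0
[0.4288 0.1876 0.2018] [[0.914, 0.405, -0.003], [0.405, -0.914, -0.0], [-0.003, -0.001, -1.0]] 3.38 [ 0.34 -0.04 -0.78  1.89 -0.03  1.28 -1.59] w 0.995416527213326 gf 0.0 [ 0.8 -0.   0.6]
```

Descend to the cap and grip.

```bash
python3 -m handwheel '[{"x":0,"y":0,"z":0.025,"wx":0,"wy":0,"wz":0},{"x":0,"y":0,"z":0.047,"wx":0,"wy":0,"wz":0},{"x":0,"y":0,"z":0.047,"wx":0,"wy":0,"wz":0},{"x":0,"y":0,"z":0.047,"wx":0,"wy":0,"wz":0}]' 
python3 -m handwheel '[{"x":0,"y":0,"z":0,"wx":0,"wy":0,"wz":0},{"x":0,"y":0,"z":0,"wx":0,"wy":0,"wz":0},{"x":0,"y":0,"z":0,"wx":0,"wy":0,"wz":0},{"x":0,"y":0,"z":0,"wx":0,"wy":0,"wz":0},{"x":0,"y":0,"z":0,"wx":0,"wy":0,"wz":0},{"x":0,"y":0,"z":0,"wx":0,"wy":0,"wz":0},{"x":0,"y":0,"z":0,"wx":0,"wy":0,"wz":0},{"x":0,"y":0,"z":0,"wx":0,"wy":0,"wz":0}]' 0.025 40
```

```text
time: 3.77
position: [0.4299, 0.1891, 0.1571]
tool_rot: [-3.073, -0.653, -0.002]
ft_force: [0.7, -0.9, 0.2]
grip_width: 1.0
grip_force: 0.0
time: 4.43
position: [0.4289, 0.1891, 0.1555]
tool_rot: [3.072, 0.655, -0.0]
ft_force: [0.1, 0.2, -0.2]
grip_width: 0.477
grip_force: 0.0
```

```bash
python3 -m handwheel '[{"x":0,"y":0,"z":0,"wx":0,"wy":0,"wz":0},{"x":0,"y":0,"z":0,"wx":0,"wy":0,"wz":0},{"x":0,"y":0,"z":0,"wx":0,"wy":0,"wz":0},{"x":0,"y":0,"z":0,"wx":0,"wy":0,"wz":0}]' 0.025 40
python3 -m handwheel '[{"x":0,"y":0,"z":-0.015,"wx":0,"wy":0,"wz":0},{"x":0,"y":0,"z":-0.03,"wx":0,"wy":0,"wz":0},{"x":0,"y":0,"z":-0.05,"wx":0,"wy":0,"wz":0},{"x":0,"y":0,"z":-0.075,"wx":0,"wy":0,"wz":0},{"x":0,"y":0,"z":-0.1,"wx":0,"wy":0,"wz":0},{"x":0,"y":0,"z":-0.125,"wx":0,"wy":0,"wz":0},{"x":0,"y":0,"z":-0.15,"wx":0,"wy":0,"wz":0},{"x":0,"y":0,"z":-0.175,"wx":0,"wy":0,"wz":0},{"x":0,"y":0,"z":-0.19,"wx":0,"wy":0,"wz":0},{"x":0,"y":0,"z":-0.19,"wx":0,"wy":0,"wz":0}]' 0.025 40
python3 look.py w5 scene,side,wrist
```

```text
time: 4.77
position: [0.4287, 0.1893, 0.1555]
tool_rot: [-3.072, -0.655, 0.0]
ft_force: [-0.5, 0.7, 1.3]
grip_width: 0.439
grip_force: 40.0
time: 5.6
position: [0.43, 0.1894, 0.3477]
tool_rot: [3.072, 0.654, 0.006]
ft_force: [0.2, 0.6, -5.5]
grip_width: 0.439
grip_force: 40.0
[0.43   0.1894 0.3477] [[0.913, 0.407, 0.004], [0.407, -0.913, 0.001], [0.004, 0.001, -1.0]] 5.6 [ 0.35 -0.1  -0.75  1.64 -0.07  1.57 -1.55] w 0.43940223979863346 gf 39.98259902000427 [ 0.2  0.6 -5.5]
```

```bash
python3 -m handwheel '[{"x":0,"y":0.02,"z":0,"wx":0,"wy":0,"wz":0},{"x":0,"y":0.055,"z":0,"wx":0,"wy":0,"wz":0},{"x":0,"y":0.095,"z":0,"wx":0,"wy":0,"wz":0},{"x":0,"y":0.135,"z":0,"wx":0,"wy":0,"wz":0},{"x":-0.005,"y":0.175,"z":0,"wx":0,"wy":0,"wz":0},{"x":-0.005,"y":0.215,"z":0,"wx":0,"wy":0,"wz":0},{"x":-0.01,"y":0.255,"z":0,"wx":0,"wy":0,"wz":0},{"x":-0.01,"y":0.295,"z":0,"wx":0,"wy":0,"wz":0},{"x":-0.015,"y":0.335,"z":0,"wx":0,"wy":0,"wz":0},{"x":-0.015,"y":0.37,"z":0,"wx":0,"wy":0,"wz":0}]' | head -2
python3 -m handwheel '[{"x":0,"y":0.03,"z":0,"wx":0,"wy":0,"wz":0},{"x":0,"y":0.055,"z":0,"wx":0,"wy":0,"wz":0},{"x":0,"y":0.064,"z":0,"wx":0,"wy":0,"wz":0},{"x":0,"y":0.064,"z":0,"wx":0,"wy":0,"wz":0},{"x":0,"y":0.064,"z":0,"wx":0,"wy":0,"wz":0}]' | head -2
python3 look.py w6 scene,side,wrist
python3 - <<'E'
from h import *
st,d=pickle.load(open("w6.pkl","rb"))
S,D=d["scene"],d["side"]
a=S["image"][110:240,250:390];b=D["image"][120:310,200:350]
A=cv2.resize(a,None,fx=2.8,fy=3.1,interpolation=3);B=cv2.resize(b,None,fx=2.6,fy=3.1,interpolation=3)
h=min(A.shape[0],B.shape[0],590)
c=np.zeros((600,800,3),np.uint8);c[:A.shape[0],:A.shape[1]]=A;c[:B.shape[0],400:400+B.shape[1]]=B;cv2.imwrite("pics/w6.png",c[:,:,::-1])
E
```

```text
time: 6.58
position: [0.5648, -0.1587, 0.3424]
time: 7.0
position: [0.5913, -0.2129, 0.3429]
[ 0.5913 -0.2129  0.3429] [[0.913, 0.407, -0.004], [0.407, -0.913, 0.003], [-0.003, -0.004, -1.0]] 7.0 [ 0.63  0.28 -0.42  1.29  0.11  1.6  -0.93] w 0.43965926120709 gf 39.983476996421814 [ 0.4  0.6 -6.5]
```

View pics/w6.png

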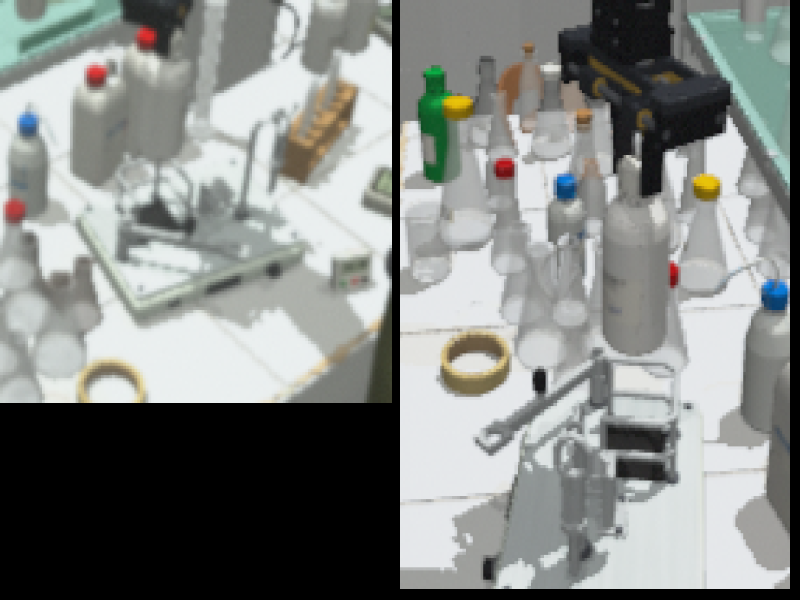

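```bash
python3 - <<'E'
from h import *
st,d=pickle.load(open("w6.pkl","rb"))
S,D=d["scene"],d["side"]
p=st["position"]
for z in (.2,.25,.3): print(z,"S",proj(S,[p[0],p[1],z]),"D",proj(D,[p[0],p[1],z]))
# edges of body by gradients in rows
for n,im,rows,u0,u1 in (("S",S,range(138,156,4),285,325),("D",D,range(200,230,6),270,315)):
    for v in rows:
        g=im["image"][v,u0:u1].astype(int).sum(1)//3; print(n,v,u0,g.tolist())
E
```

```text
0.2 S [306.3859657  154.05752021] D [289.04909456 225.01139301]
0.25 S [307.42760159 144.08577842] D [289.40104596 209.76598453]
0.3 S [308.51908684 133.63682111] D [289.770802   193.74933679]
S 138 285 [127, 142, 155, 162, 166, 174, 170, 162, 156, 145, 130, 125, 126, 129, 129, 128, 131, 132, 137, 141, 144, 139, 140, 142, 145, 143, 145, 143, 140, 135, 129, 125, 127, 124, 135, 160, 167, 166, 169, 169]
S 142 285 [201, 193, 176, 156, 143, 138, 129, 126, 123, 119, 118, 123, 127, 128, 129, 130, 132, 134, 133, 133, 131, 131, 131, 131, 133, 131, 132, 130, 128, 126, 121, 119, 123, 132, 140, 157, 168, 171, 171, 177]
S 146 285 [146, 139, 128, 122, 120, 118, 117, 118, 118, 119, 119, 123, 124, 129, 129, 131, 135, 135, 134, 133, 131, 132, 133, 132, 133, 132, 131, 131, 127, 119, 117, 142, 193, 210, 193, 174, 170, 170, 170, 183]
S 150 285 [130, 126, 123, 121, 119, 117, 112, 108, 107, 107, 114, 123, 128, 127, 129, 132, 133, 134, 134, 132, 131, 132, 133, 133, 133, 132, 130, 129, 125, 121, 135, 184, 209, 209, 200, 200, 202, 203, 200, 195]
S 154 285 [130, 125, 119, 111, 113, 116, 119, 121, 121, 119, 12
[... 624 characters left out ...]
270 [152, 202, 232, 217, 156, 155, 160, 144, 104, 107, 108, 107, 110, 118, 123, 123, 129, 135, 138, 138, 139, 139, 138, 135, 135, 132, 128, 126, 123, 122, 123, 123, 130, 126, 82, 110, 140, 152, 161, 180, 190, 191, 192, 193, 192]
D 218 270 [176, 158, 151, 152, 157, 161, 163, 147, 103, 106, 107, 113, 121, 127, 131, 133, 135, 136, 138, 138, 139, 137, 134, 136, 134, 134, 126, 125, 123, 122, 121, 121, 132, 153, 157, 156, 172, 202, 226, 231, 231, 231, 231, 232, 231]
D 224 270 [146, 130, 142, 157, 163, 165, 164, 148, 107, 114, 118, 122, 123, 127, 130, 130, 133, 136, 137, 136, 138, 134, 130, 132, 135, 133, 130, 123, 125, 125, 122, 122, 139, 163, 164, 158, 153, 159, 204, 232, 231, 232, 231, 231, 232]
```

```bash
python3 -m handwheel '[{"x":0,"y":0.001,"z":0.02,"wx":0,"wy":0,"wz":0},{"x":0,"y":0.001,"z":0.045,"wx":0,"wy":0,"wz":0},{"x":0,"y":0.001,"z":0.06,"wx":0,"wy":0,"wz":0},{"x":0,"y":0.001,"z":0.07,"wx":0,"wy":0,"wz":0},{"x":0,"y":0.001,"z":0.075,"wx":0,"wy":0,"wz":0},{"x":0,"y":0.001,"z":0.075,"wx":0,"wy":0,"wz":0}]' 
python3 -m handwheel '[{"x":0,"y":0,"z":0.02,"wx":0,"wy":0,"wz":0},{"x":0,"y":0,"z":0.035,"wx":0,"wy":0,"wz":0},{"x":0,"y":0,"z":0.05,"wx":0,"wy":0,"wz":0},{"x":0,"y":0,"z":0.05,"wx":0,"wy":0,"wz":0}]' | head -4
```

```text
time: 7.65
position: [0.5921, -0.2134, 0.2699]
tool_rot: [-3.072, -0.656, 0.002]
ft_force: [-0.2, -0.5, -6.3]
grip_width: 0.434
grip_force: 40.0
time: 7.98
position: [0.5915, -0.2137, 0.2186]
tool_rot: [-3.071, -0.655, 0.004]
ft_force: [-1.6, 0.8, -6.4]
```

```bash
python3 -m handwheel '[{"x":0,"y":0,"z":0.004,"wx":0,"wy":0,"wz":0},{"x":0,"y":0,"z":0.008,"wx":0,"wy":0,"wz":0},{"x":0,"y":0,"z":0.0105,"wx":0,"wy":0,"wz":0},{"x":0,"y":0,"z":0.0105,"wx":0,"wy":0,"wz":0}]' | head -4;  python3 -m handwheel '[{"x":0,"y":0,"z":0.001,"wx":0,"wy":0,"wz":0},{"x":0,"y":0,"z":0.002,"wx":0,"wy":0,"wz":0},{"x":0,"y":0,"z":0.002,"wx":0,"wy":0,"wz":0}]' | head -4
```

```text
time: 8.32
position: [0.5927, -0.2143, 0.2105]
tool_rot: [3.072, 0.655, 0.001]
ft_force: [-0.3, 0.8, -4.7]
time: 8.57
position: [0.5926, -0.2143, 0.2082]
tool_rot: [3.072, 0.655, 0.0]
ft_force: [0.1, -0.3, -6.0]
```

```bash
python3 -m handwheel '[{"x":0,"y":0,"z":0.001,"wx":0,"wy":0,"wz":0},{"x":0,"y":0,"z":0.002,"wx":0,"wy":0,"wz":0},{"x":0,"y":0,"z":0.002,"wx":0,"wy":0,"wz":0},{"x":0,"y":0,"z":0.002,"wx":0,"wy":0,"wz":0}]' | head -4
```

```text
time: 8.9
position: [0.5931, -0.2141, 0.2076]
tool_rot: [3.072, 0.655, 0.003]
ft_force: [-1.0, 0.5, 3.1]
```

```bash
cat > go.py <<'E'
# usage: go.py x y z lean yawdeg  (shaker mm for TCP; tool x at yaw rel. shaker x) -> tool-frame shift and turn
import sys
from bench import ctrl
from h import *
a=[float(v) for v in sys.argv[1:]]
t0,t1,ps=np.load("sh.npy");Rs=R.from_euler("z",ps)
st=ctrl.get_state();T=R.from_rotvec(st["tool_rot"])
tgt=Rs*R.from_euler("z",a[4],degrees=True)*R.from_euler("x",180,degrees=True)*R.from_euler("y",a[3],degrees=True)
p=Rs.apply(np.array(a[:3])/1e3)+[t0,t1,0]
print("now sh",(Rs.inv().apply(st["position"]-np.array([t0,t1,0]))*1e3).round(1),"q",np.round(st["joint_positions"],2),"F",np.round(st["ft_force"],1))
print("shift",T.inv().apply(p-st["position"]).round(4),"turn",np.degrees((T.inv()*tgt).as_rotvec()).round(1),"tgt world",p.round(3))
E
python3 -m handwheel '[{"x":0,"y":0,"z":0,"wx":0,"wy":0,"wz":0},{"x":0,"y":0,"z":0,"wx":0,"wy":0,"wz":0},{"x":0,"y":0,"z":0,"wx":0,"wy":0,"wz":0},{"x":0,"y":0,"z":0,"wx":0,"wy":0,"wz":0},{"x":0,"y":0,"z":0,"wx":0,"wy":0,"wz":0},{"x":0,"y":0,"z":-0.02,"wx":0,"wy":0,"wz":0},{"x":0,"y":0,"z":-0.05,"wx":0,"wy":0,"wz":0},{"x":0,"y":0,"z":-0.08,"wx":0,"wy":0,"wz":0},{"x":0,"y":0,"z":-0.1,"wx":0,"wy":0,"wz":0},{"x":0,"y":0,"z":-0.1,"wx":0,"wy":0,"wz":0}]' 0.075 40
python3 look.py w7 scene,side,wrist
python3 go.py -90 54 260 35 0
python3 - <<'E'
from h import *
st,d=pickle.load(open("w7.pkl","rb"))
sh=np.load("sh.npy");c=[sh[0]+.025*np.cos(sh[2])-.055*np.sin(sh[2]),sh[1]+.025*np.sin(sh[2])+.055*np.cos(sh[2])]
for n in("scene","side"):
  for z in (.12,.17,.226): print(n,z,proj(d[n],[*c,z]).round(1))
D=d["side"]["image"];S=d["scene"]["image"]
for v in range(212,250,8): print("D",v,(D[v,268:312].astype(int).sum(1)//3).tolist())
for v in range(146,172,6): print("S",v,(S[v,288:322].astype(int).sum(1)//3).tolist())
E
```

```text
time: 9.73
position: [0.5947, -0.2147, 0.3117]
tool_rot: [3.068, 0.653, 0.012]
ft_force: [0.0, -0.0, 1.1]
grip_width: 0.86
grip_force: 0.0
[ 0.5947 -0.2147  0.3117] [[0.913, 0.407, 0.008], [0.407, -0.913, -0.003], [0.006, 0.006, -1.0]] 9.73 [ 0.64  0.28 -0.42  1.35  0.11  1.53 -0.93] w 0.8602554182125517 gf 0.0 [ 0.  -0.   1.1]
now sh [ 24.3  54.2 305.2] q [ 0.64  0.28 -0.42  1.36  0.11  1.53 -0.93] F [ 0.4 -0.  -0.2]
shift [-0.091  -0.0691  0.0453] turn [-11.4  33.8  36.1] tgt world [ 0.481 -0.188  0.26 ]
scene 0.12 [304.7 168.8]
scene 0.17 [305.6 159.5]
scene 0.226 [306.8 148.6]
side 0.12 [289.2 248.1]
side 0.17 [289.5 233.9]
side 0.226 [289.9 217.3]
D 212 [139, 140, 151, 201, 231, 217, 157, 154, 160, 162, 163, 164, 162, 162, 160, 157, 162, 198, 223, 211, 168, 172, 177, 178, 179, 182, 188, 209, 226, 219, 153, 101, 73, 69, 54, 62, 82, 110, 141, 154, 161, 180, 190, 192]
D 220 [196, 195, 186, 167, 155, 144, 143, 145, 146, 147, 147, 147, 148, 149, 153, 145, 130, 163, 201, 223, 223, 230, 227, 220, 214, 201, 183, 161, 141, 148, 154, 162, 162, 163, 165, 164, 162, 153, 161, 191, 209, 214, 
[... 875 characters left out ...]
109, 108, 109, 112, 116, 116, 115, 121, 125, 127, 128, 127, 127, 126, 131, 130, 138, 145, 158, 172, 178, 170, 154, 139, 155, 210, 226, 220, 195, 192, 195, 194, 191, 188]
S 158 [116, 117, 118, 118, 120, 116, 121, 128, 128, 128, 147, 183, 214, 228, 231, 227, 216, 201, 182, 167, 155, 152, 162, 166, 165, 154, 154, 166, 174, 174, 174, 175, 176, 191]
S 164 [119, 119, 122, 136, 156, 159, 152, 152, 155, 144, 133, 134, 144, 156, 166, 170, 171, 171, 173, 169, 165, 161, 154, 145, 140, 133, 150, 198, 225, 234, 233, 230, 232, 234]
S 170 [174, 176, 175, 166, 154, 145, 168, 191, 178, 148, 136, 132, 134, 134, 133, 132, 131, 134, 132, 134, 133, 130, 129, 125, 123, 148, 207, 227, 222, 178, 171, 210, 217, 174]
```

```bash
python3 -m handwheel '[{"x":-0.02,"y":-0.014,"z":0,"wx":-1.4,"wy":4.2,"wz":4.5},{"x":-0.04,"y":-0.028,"z":0,"wx":-2.8,"wy":8.4,"wz":9},{"x":-0.06,"y":-0.042,"z":0,"wx":-4.3,"wy":12.7,"wz":13.5},{"x":-0.08,"y":-0.056,"z":0.01,"wx":-5.7,"wy":16.9,"wz":18},{"x":-0.091,"y":-0.069,"z":0.02,"wx":-7.1,"wy":21.1,"wz":22.5},{"x":-0.091,"y":-0.069,"z":0.03,"wx":-8.5,"wy":25.3,"wz":27},{"x":-0.091,"y":-0.069,"z":0.04,"wx":-10,"wy":29.5,"wz":31.6},{"x":-0.091,"y":-0.069,"z":0.045,"wx":-11.4,"wy":33.8,"wz":36.1},{"x":-0.091,"y":-0.069,"z":0.045,"wx":-11.4,"wy":33.8,"wz":36.1},{"x":-0.091,"y":-0.069,"z":0.045,"wx":-11.4,"wy":33.8,"wz":36.1}]' 0.05 20
python3 look.py w8 scene,side,wrist
python3 go.py -67 54 122 35 0
python3 - <<'E'
from h import *
st,d=pickle.load(open("w8.pkl","rb"));t0,t1,ps=np.load("sh.npy");Rs=R.from_euler("z",ps)
k=Rs.apply([-.078,.054,.142])+[t0,t1,0]
w=d["wrist"];print("pred knob",fproj(w,st,k))
g=w["image"].astype(int).sum(2);m=((g<110)).astype(np.uint8);m[250:]=0
n,l,s,c=cv2.connectedComponentsWithStats(m)
for i in range(1,n):
    if 40<s[i,4]<4000:print(s[i],c[i].round(1))
E
```

```text
time: 10.72
position: [0.5015, -0.1861, 0.2352]
tool_rot: [2.988, -0.258, 0.815]
ft_force: [0.6, 0.3, 2.3]
grip_width: 0.575
grip_force: 0.0
[ 0.5015 -0.1861  0.2352] [[0.849, -0.168, 0.501], [-0.151, -0.986, -0.076], [0.507, -0.011, -0.862]] 10.72 [ 0.61 -0.3  -0.19  2.15 -0.27  0.79 -1.18] w 0.5745326025316583 gf 0.0 [0.6 0.3 2.3]
now sh [-71.8  57.6 233.7] q [ 0.66 -0.3  -0.23  2.15 -0.27  0.79 -1.18] F [-0.6 -0.1  0.3]
shift [-0.052  0.004  0.099] turn [-1.8  4.9  2.7] tgt world [ 0.503 -0.194  0.122]
pred knob [262.60297015 259.21529584]
[252   0  25   6 121] [263.6   2.1]
[485   0  27  62 163] [502.9  30.2]
[151  24  19  16 154] [160.7  32.9]
[ 0 93  7 17 60] [  3.3 100.7]
[ 79 122  19  22 156] [ 89.8 135.3]
[445 144  18  18  77] [453.6 151.5]
[432 153  15  20 111] [439.1 161.9]
[230 180  63  28 469] [259.  199.9]
[ 455  214   57   36 1165] [484.2 233.2]
[   0  216   55   34 1134] [ 26.  233.5]
[  65  219   99   31 1707] [119.2 230.5]
[182 219  30  26 458] [200.  234.1]
[ 346  218  101   32 2092] [395.6 233.2]
[299 221  30  24 452] [309.5 234.1]
[ 63 242  73   8 308] [ 92.4 246.8]
```

```bash
python3 -m handwheel '[{"x":-0.013,"y":0.002,"z":0.025,"wx":0,"wy":0,"wz":0},{"x":-0.026,"y":0.002,"z":0.05,"wx":0,"wy":0,"wz":0},{"x":-0.026,"y":0.002,"z":0.05,"wx":0,"wy":0,"wz":0},{"x":-0.026,"y":0.002,"z":0.05,"wx":0,"wy":0,"wz":0}]'|head -3
python3 go.py -67 54 122 35 0
```

```text
time: 11.2
position: [0.5016, -0.1943, 0.1786]
tool_rot: [2.978, -0.269, 0.801]
now sh [-68.6  52.9 178.6] q [ 0.66 -0.24 -0.23  2.22 -0.29  0.66 -1.15] F [0.7 0.  1. ]
shift [-0.027  -0.001   0.0498] turn [-1.6  4.9  2.4] tgt world [ 0.503 -0.194  0.122]
```

```bash
python3 -m handwheel '[{"x":-0.014,"y":0,"z":0.025,"wx":0,"wy":0,"wz":0},{"x":-0.028,"y":-0.001,"z":0.049,"wx":0,"wy":0,"wz":0},{"x":-0.028,"y":-0.001,"z":0.049,"wx":0,"wy":0,"wz":0},{"x":-0.028,"y":-0.001,"z":0.049,"wx":0,"wy":0,"wz":0}]'
python3 look.py w9 side,scene,wrist; python3 go.py -68.5 54 122 30 0
python3 - <<'E'
from h import *
st,d=pickle.load(open("w9.pkl","rb"))
a=d["side"]["image"][170:330,200:340];b=d["scene"]["image"][130:230,270:390]
A=cv2.resize(a,None,fx=3,fy=3,interpolation=3);B=cv2.resize(b,None,fx=3,fy=3,interpolation=3)
c=np.zeros((480,790,3),np.uint8);c[:,:420]=A;c[:300,425:785]=B;cv2.imwrite("pics/w9.png",c[:,:,::-1])
E
```

```text
time: 11.53
position: [0.5038, -0.193, 0.1243]
tool_rot: [2.977, -0.267, 0.806]
ft_force: [-0.6, -0.8, 1.1]
grip_width: 0.574
grip_force: 0.0
[ 0.5038 -0.193   0.1243] [[0.85, -0.178, 0.497], [-0.154, -0.984, -0.089], [0.504, -0.001, -0.863]] 11.53 [ 0.64 -0.17 -0.23  2.28 -0.31  0.52 -1.12] w 0.5744195769996879 gf 0.0 [-0.6 -0.8  1.1]
now sh [-64.9  54.5 126.9] q [ 0.64 -0.17 -0.23  2.28 -0.31  0.52 -1.12] F [-0.6 -0.3  0.3]
shift [-0.0057  0.0003  0.0024] turn [-1.5 -0.6  2.6] tgt world [ 0.502 -0.193  0.122]
```

View pics/w9.png

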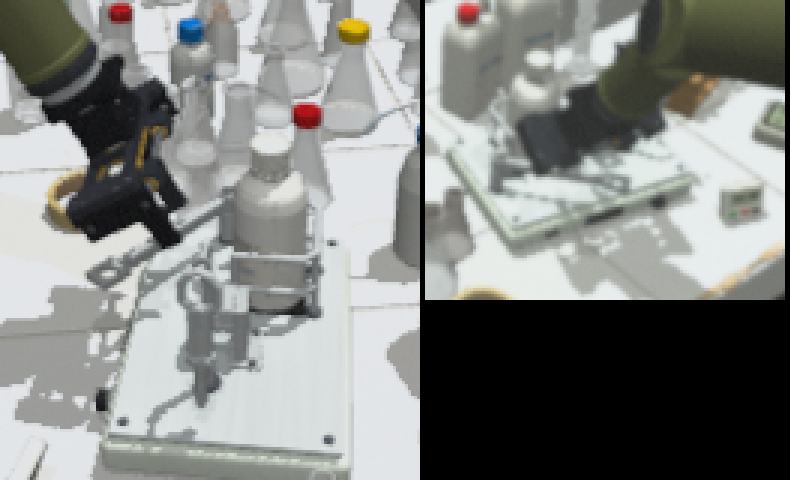

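```bash
python3 -m handwheel '[{"x":-0.005,"y":0,"z":0.002,"wx":0,"wy":0,"wz":2.5},{"x":-0.005,"y":0,"z":0.002,"wx":0,"wy":0,"wz":2.5},{"x":-0.005,"y":0,"z":0.002,"wx":0,"wy":0,"wz":2.5},{"x":-0.005,"y":0,"z":0.002,"wx":0,"wy":0,"wz":2.5},{"x":-0.005,"y":0,"z":0.002,"wx":0,"wy":0,"wz":2.5},{"x":-0.005,"y":0,"z":0.002,"wx":0,"wy":0,"wz":2.5},{"x":-0.005,"y":0,"z":0.002,"wx":0,"wy":0,"wz":2.5},{"x":-0.005,"y":0,"z":0.002,"wx":0,"wy":0,"wz":2.5}]' 0.01 15
python3 go.py -68.5 54 122 30 0
```

```text
time: 12.35
position: [0.5017, -0.1909, 0.1203]
tool_rot: [2.981, -0.329, 0.814]
ft_force: [2.6, 3.3, 1.1]
grip_width: 0.187
grip_force: 15.0
now sh [-69.2  56.2 120.3] q [ 0.64 -0.17 -0.24  2.3  -0.32  0.51 -1.15] F [2.6 3.3 1.1]
shift [ 0.0015  0.0022 -0.0012] turn [-1.7 -0.4  0.2] tgt world [ 0.502 -0.193  0.122]
```

```bash
python3 -m handwheel '[{"x":0.0052,"y":0.0044,"z":0.003,"wx":0,"wy":0,"wz":0},{"x":0.0107,"y":0.0084,"z":0.0062,"wx":0,"wy":0,"wz":0},{"x":0.0165,"y":0.0119,"z":0.0096,"wx":0,"wy":0,"wz":0},{"x":0.0226,"y":0.0149,"z":0.0131,"wx":0,"wy":0,"wz":0},{"x":0.0288,"y":0.0173,"z":0.0167,"wx":0,"wy":0,"wz":0},{"x":0.0288,"y":0.0173,"z":0.0167,"wx":0,"wy":0,"wz":0}]'
python3 go.py -9.6 35 122 30 0
```

```text
time: 12.85
position: [0.5318, -0.2156, 0.12]
tool_rot: [2.981, -0.33, 0.814]
ft_force: [3.8, 5.9, 4.6]
grip_width: 0.183
grip_force: 15.0
now sh [-34.3  39.  120. ] q [ 0.65 -0.08 -0.23  2.22 -0.3   0.5  -1.14] F [3.8 5.9 4.6]
shift [0.0223 0.0044 0.0106] turn [-1.7 -0.4  0.2] tgt world [ 0.555 -0.225  0.122]
```

```bash
python3 -m handwheel '[{"x":0.0064,"y":0.0018,"z":0.0037,"wx":0,"wy":0,"wz":0},{"x":0.0129,"y":0.003,"z":0.0074,"wx":0,"wy":0,"wz":0},{"x":0.0175,"y":0.0036,"z":0.01,"wx":0,"wy":0,"wz":0},{"x":0.0214,"y":0.0038,"z":0.0123,"wx":0,"wy":0,"wz":0},{"x":0.0214,"y":0.0038,"z":0.0123,"wx":0,"wy":0,"wz":0},{"x":0.0214,"y":0.0038,"z":0.0123,"wx":0,"wy":0,"wz":0}]'
python3 go.py -9.6 35 122 30 0
```

```text
time: 13.35
position: [0.5518, -0.2222, 0.118]
tool_rot: [2.987, -0.328, 0.805]
ft_force: [-9.0, 9.4, 9.7]
grip_width: 0.183
grip_force: 16.7
now sh [-13.3  37.2 118. ] q [ 0.65 -0.02 -0.23  2.17 -0.27  0.5  -1.17] F [-9.   9.4  9.7]
shift [ 0.0052  0.0021 -0.0017] turn [-1.8  0.   0.2] tgt world [ 0.555 -0.225  0.122]
```

```bash
python3 -m handwheel '[{"x":0.003,"y":0.001,"z":0,"wx":0,"wy":0,"wz":0},{"x":0.005,"y":0.002,"z":0.001,"wx":0,"wy":0,"wz":0},{"x":0.005,"y":0.002,"z":0.001,"wx":0,"wy":0,"wz":0},{"x":0.005,"y":0.002,"z":0.001,"wx":0,"wy":0,"wz":0}]'
python3 go.py -9.6 35 122 30 0
```

```text
time: 13.68
position: [0.5532, -0.2225, 0.1172]
tool_rot: [2.994, -0.326, 0.794]
ft_force: [-20.2, 15.6, 16.2]
grip_width: 0.187
grip_force: 21.4
now sh [-11.9  37.2 117.2] q [ 0.65 -0.02 -0.23  2.16 -0.27  0.51 -1.17] F [-20.2  15.6  16.2]
shift [ 0.0044  0.0021 -0.0031] turn [-2.   0.5  0.3] tgt world [ 0.555 -0.225  0.122]
```

```bash
python3 -m handwheel '[{"x":-0.003,"y":-0.001,"z":-0.001,"wx":0,"wy":0,"wz":0},{"x":-0.003,"y":-0.001,"z":-0.001,"wx":0,"wy":0,"wz":0}]' | tail -4
python3 -m handwheel '[{"x":0,"y":0,"z":0,"wx":0,"wy":0,"wz":0},{"x":0,"y":0,"z":0,"wx":0,"wy":0,"wz":0},{"x":0,"y":0,"z":0,"wx":0,"wy":0,"wz":0},{"x":0,"y":0,"z":0,"wx":0,"wy":0,"wz":0}]' 0.028 15
python3 go.py -80 35 200 30 0
```

```text
tool_rot: [2.989, -0.328, 0.802]
ft_force: [-2.7, 10.4, 3.3]
grip_width: 0.184
grip_force: 17.6
time: 14.18
position: [0.5524, -0.2229, 0.1175]
tool_rot: [2.989, -0.328, 0.802]
ft_force: [-6.2, 10.7, 5.7]
grip_width: 0.311
grip_force: 9.5
now sh [-12.6  36.7 117.5] q [ 0.65 -0.02 -0.23  2.17 -0.27  0.5  -1.17] F [-6.2 10.7  5.7]
shift [-0.0174 -0.0018 -0.1051] turn [-1.9  0.1  0.2] tgt world [ 0.486 -0.209  0.2  ]
```

```bash
python3 -m handwheel '[{"x":0,"y":-0.005,"z":0,"wx":0,"wy":0,"wz":0},{"x":0,"y":-0.005,"z":0,"wx":0,"wy":0,"wz":0}]' | tail -4
python3 -m handwheel '[{"x":0,"y":0,"z":-0.01,"wx":0,"wy":0,"wz":0},{"x":0,"y":0,"z":-0.02,"wx":0,"wy":0,"wz":0},{"x":0,"y":0,"z":-0.03,"wx":0,"wy":0,"wz":0}]'
```

```text
tool_rot: [2.984, -0.332, 0.802]
ft_force: [-8.0, 0.7, 2.8]
grip_width: 0.32
grip_force: 3.9
time: 14.6
position: [0.54, -0.2193, 0.1469]
tool_rot: [2.981, -0.333, 0.811]
ft_force: [0.5, -1.0, 0.4]
grip_width: 0.322
grip_force: 0.0
```

```bash
python3 -m handwheel '[{"x":0,"y":0,"z":-0.035,"wx":0,"wy":0,"wz":0},{"x":0,"y":0,"z":-0.07,"wx":0,"wy":0,"wz":0},{"x":0,"y":0,"z":-0.09,"wx":0,"wy":0,"wz":0},{"x":0,"y":0,"z":-0.09,"wx":0,"wy":0,"wz":0}]' 0.036 15 | head -3
python3 look.py w10 side,scene,wrist
python3 go.py -85 -60 215 45 0
python3 - <<'E'
from h import *
st,d=pickle.load(open("w10.pkl","rb"));t0,t1,ps=np.load("sh.npy");Rs=R.from_euler("z",ps)
W=lambda x,y,z:Rs.apply(np.array([x,y,z])/1e3)+[t0,t1,0]
for n in ("side","scene"):
    im=d[n];p=proj(im,W(-22,35,131));q=proj(im,W(-22,35,131)+[0,0,.011]);print(n,"pred knob",p.round(1))
    g=im["image"].astype(int).sum(2);m=(g<180).astype(np.uint8);x,y=p.astype(int)
    N,l,s,c=cv2.connectedComponentsWithStats(m[y-20:y+20,x-25:x+25])
    print([(s[i].tolist(),(c[i]+[x-25,y-20]).round(1).tolist()) for i in range(1,N) if s[i,4]>8])
w=d["wrist"]
for n,p in dict(knobtop=W(-22,35,142),catch=W(-22,-35,114),loop=W(-20,-125,213),tongueEnd=W(-22,-52,102)).items(): print(n,fproj(w,st,p).round(1))
E
```

```text
time: 14.93
position: [0.4967, -0.2125, 0.2311]
tool_rot: [2.972, -0.332, 0.825]
[ 0.4967 -0.2125  0.2311] [[0.836, -0.215, 0.505], [-0.194, -0.976, -0.095], [0.514, -0.019, -0.858]] 14.93 [ 0.67 -0.29 -0.19  2.15 -0.29  0.77 -1.16] w 0.40593380479281743 gf 0.0 [ 0.1 -1.4  1.1]
now sh [-70.7  35.5 224.4] q [ 0.67 -0.28 -0.19  2.16 -0.29  0.77 -1.16] F [-0.  -0.4 -0.4]
shift [-0.0173  0.0954 -0.0018] turn [-1.6 14.6 -0.1] tgt world [ 0.46  -0.3    0.215]
side pred knob [272.4 248.1]
[([23, 17, 6, 7, 35], [272.5, 248.0])]
scene pred knob [314.4 172.1]
[([20, 0, 8, 14, 35], [312.7, 158.2]), ([34, 0, 16, 11, 110], [329.4, 155.5])]
knobtop [255.9 199.4]
catch [324.7 207. ]
loop [453.7 174.9]
tongueEnd [337.8 209.7]
```

```bash
python3 -m handwheel '[{"x":0,"y":0.03,"z":0,"wx":0,"wy":0,"wz":0},{"x":0,"y":0.065,"z":0,"wx":0,"wy":0,"wz":0},{"x":0,"y":0.1,"z":0,"wx":0,"wy":0,"wz":0},{"x":0,"y":0.135,"z":0,"wx":0,"wy":0,"wz":0},{"x":0,"y":0.16,"z":0,"wx":0,"wy":0,"wz":0},{"x":-0.016,"y":0.16,"z":0.025,"wx":0,"wy":0,"wz":0},{"x":-0.03,"y":0.16,"z":0.05,"wx":0,"wy":0,"wz":0},{"x":-0.03,"y":0.16,"z":0.05,"wx":0,"wy":0,"wz":0}]'  | head -3
python3 look.py w11 wrist,side,scene
python3 go.py -75 -125 147 45 0
python3 - <<'E'
from h import *
st,d=pickle.load(open("w11.pkl","rb"));t0,t1,ps=np.load("sh.npy");Rs=R.from_euler("z",ps)
W=lambda x,y,z:Rs.apply(np.array([x,y,z])/1e3)+[t0,t1,0]
w=d["wrist"]
for n,p in dict(catch=W(-22,-35,114),looptop=W(-20,-125,220),tabtop=W(-20,-125,185),collar=W(-20,-125,136),nose=W(-20,-125,76),post=W(-20,-80,218),tip=W(-20,-147,230)).items(): print(n,fproj(w,st,p).round(1),proj(d["side"],p).round(1))
a=w["image"][60:260,156:406];b=d["side"]["image"][215:315,220:320]
A=cv2.resize(a,None,fx=2,fy=2,interpolation=3);B=cv2.resize(b,None,fx=3,fy=3,interpolation=3)
c=np.zeros((400,800,3),np.uint8);c[:,:500]=A;c[:300,500:]=B;cv2.imwrite("pics/w11.png",c[:,:,::-1])
E
```

```text
time: 15.75
position: [0.4576, -0.362, 0.1532]
tool_rot: [2.994, -0.335, 0.796]
[ 0.4576 -0.362   0.1532] [[0.846, -0.213, 0.488], [-0.2, -0.977, -0.08], [0.494, -0.03, -0.869]] 15.75 [ 0.74 -0.04  0.08  2.11 -0.47  0.71 -0.68] w 0.4134044851246494 gf 0.0 [-0.3  1.7 -1.1]
now sh [ -68.3 -122.5  162. ] q [ 0.74 -0.05  0.07  2.1  -0.47  0.71 -0.68] F [-0.1 -0.  -0.2]
shift [-0.0133  0.0027  0.0095] turn [-1.6 14.7 -0.1] tgt world [ 0.455 -0.366  0.147]
catch [150.2 176. ] [269.6 268.9]
looptop [262.2  94.7] [265.7 259.5]
tabtop [262.6 131. ] [265.8 271. ]
collar [263.  163.2] [266.1 286.4]
nose [263.1 187.3] [266.4 304.1]
post [162.9 100.4] [268.  248.4]
tip [316.4  82.4] [264.4 262.2]
```

View pics/w11.png

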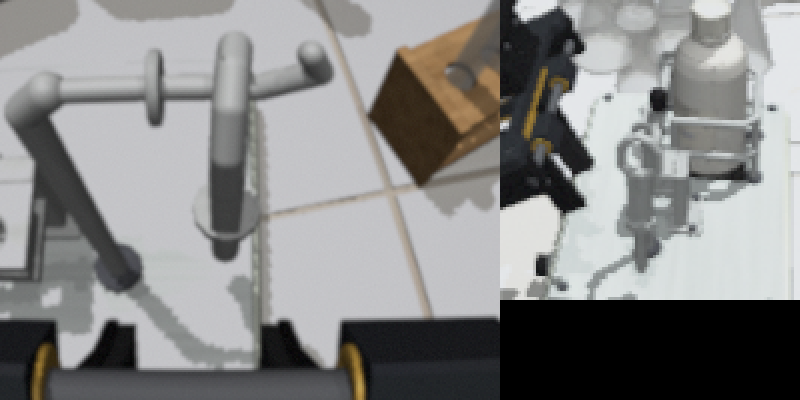

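```bash
python3 - <<'E'
from h import *
st,d=pickle.load(open("w11.pkl","rb"));t0,t1,ps=np.load("sh.npy");Rs=R.from_euler("z",ps)
w=d["wrist"]
for n,u in dict(post=(36,95),stop=(153,86),loop_top=(235,40),rod_loop=(232,85),tab_top=(230,165),tab_bot=(226,205),collar=(225,212),nose=(224,255),tip=(313,50),holecatch=(0,232),postbase=(120,268)).items():
    o,r=fray(w,st,(156+u[0]/2-.25,60+u[1]/2-.25));o=Rs.inv().apply(o-[t0,t1,0]);r=Rs.inv().apply(r)
    print(n,((o+r*(-.02-o[0])/r[0])*1e3).round(1), "z52",((o+r*(.052-o[2])/r[2])*1e3).round(1),"z213",((o+r*(.213-o[2])/r[2])*1e3).round(1))
E
```

```text
post [-20.  -83.4 211.5] z52 [ 79.4 -24.8  52. ] z213 [-21. -84. 213.]
stop [ -20.  -111.5  213.6] z52 [ 82.6 -90.7  52. ] z213 [ -19.6 -111.4  213. ]
loop_top [ -20.  -129.5  230.9] z52 [ 114.  -135.6   52. ] z213 [  -6.6 -130.1  213. ]
rod_loop [ -20.  -129.2  213.9] z52 [  83.1 -133.6   52. ] z213 [ -19.4 -129.3  213. ]
tab_top [ -20.  -129.6  170.6] z52 [  34.8 -132.2   52. ] z213 [ -39.6 -128.7  213. ]
tab_bot [ -20. -129.  138.] z52 [  12.9 -130.2   52. ] z213 [ -48.7 -127.9  213. ]
collar [ -20.  -128.7  131.1] z52 [   9.2 -129.7   52. ] z213 [ -50.2 -127.7  213. ]
nose [ -20.  -129.1   76.4] z52 [ -12.9 -129.3   52. ] z213 [ -59.4 -127.5  213. ]
tip [ -20.  -145.5  228.2] z52 [ 108.3 -179.7   52. ] z213 [  -8.9 -148.5  213. ]
holecatch [-20.  -37.6 108.4] z52 [ -1.4 -14.9  52. ] z213 [-54.6 -79.8 213. ]
postbase [-20.  -79.1  52.4] z52 [-19.9 -79.   52. ] z213 [ -62.3 -106.5  213. ]
```

```bash
python3 -m handwheel '[{"x":-0.004,"y":0.002,"z":0.003,"wx":-0.5,"wy":5,"wz":0},{"x":-0.01,"y":0.005,"z":0.006,"wx":-1,"wy":10,"wz":0},{"x":-0.013,"y":0.007,"z":0.0095,"wx":-1.6,"wy":14.7,"wz":0},{"x":-0.013,"y":0.007,"z":0.0095,"wx":-1.6,"wy":14.7,"wz":0},{"x":-0.013,"y":0.007,"z":0.0095,"wx":-1.6,"wy":14.7,"wz":0}]'  | head -3
python3 go.py -6.6 -129 146.6 45 0
```

```text
time: 16.32
position: [0.4525, -0.3705, 0.1471]
tool_rot: [2.804, -0.33, 1.164]
now sh [ -76.  -129.9  147.1] q [ 0.72 -0.1   0.2   2.31 -1.06  0.52 -0.04] F [ 0.2  1.1 -0.7]
shift [ 0.0487 -0.0011  0.0495] turn [ 0.1 -0.1 -0.2] tgt world [ 0.52  -0.386  0.147]
```

Lean reached exactly. Advance in +x to straddle the tab, then close.

```bash
python3 -m handwheel '[{"x":0.014,"y":-0.001,"z":0.014,"wx":0,"wy":0,"wz":0},{"x":0.028,"y":-0.001,"z":0.028,"wx":0,"wy":0,"wz":0},{"x":0.04,"y":-0.001,"z":0.04,"wx":0,"wy":0,"wz":0},{"x":0.049,"y":-0.001,"z":0.0495,"wx":0,"wy":0,"wz":0},{"x":0.049,"y":-0.001,"z":0.0495,"wx":0,"wy":0,"wz":0},{"x":0.049,"y":-0.001,"z":0.0495,"wx":0,"wy":0,"wz":0}]'
python3 look.py w12 side,wrist
python3 go.py -6.6 -129 146.6 45 0
```

```text
time: 16.82
position: [0.5226, -0.3854, 0.1478]
tool_rot: [2.805, -0.324, 1.163]
ft_force: [-0.4, -0.0, -0.6]
grip_width: 0.413
grip_force: 0.0
[ 0.5226 -0.3854  0.1478] [[0.688, -0.228, 0.689], [-0.161, -0.974, -0.161], [0.708, 0.0, -0.707]] 16.82 [ 0.67  0.02  0.15  2.2  -1.08  0.46 -0.09] w 0.4129173975277182 gf 0.0 [-0.4 -0.  -0.6]
now sh [  -5.7 -128.9  147. ] q [ 0.67  0.02  0.15  2.2  -1.08  0.46 -0.09] F [-0.6  0.1  0.1]
shift [-0.0009  0.0001 -0.0003] turn [ 0.   0.  -0.1] tgt world [ 0.52  -0.386  0.147]
```

```bash
python3 -m handwheel '[{"x":0,"y":0,"z":0,"wx":0,"wy":0,"wz":0},{"x":0,"y":0,"z":0,"wx":0,"wy":0,"wz":0},{"x":0,"y":0,"z":0,"wx":0,"wy":0,"wz":0},{"x":0,"y":0,"z":0,"wx":0,"wy":0,"wz":0},{"x":0,"y":0,"z":0,"wx":0,"wy":0,"wz":0},{"x":0,"y":0,"z":0,"wx":0,"wy":0,"wz":0},{"x":0,"y":0,"z":0,"wx":0,"wy":0,"wz":0},{"x":0,"y":0,"z":0,"wx":0,"wy":0,"wz":0}]' 0.0 25
python3 go.py -6.6 -129 164.6 45 0
```

```text
time: 17.58
position: [0.5214, -0.3855, 0.1467]
tool_rot: [2.805, -0.328, 1.162]
ft_force: [-0.7, -1.1, 0.1]
grip_width: 0.113
grip_force: 25.0
now sh [  -5.4 -128.8  146.7] q [ 0.67  0.02  0.15  2.2  -1.09  0.46 -0.09] F [-0.7 -1.1  0.1]
shift [ 0.0118  0.0002 -0.0135] turn [ 0.   0.  -0.1] tgt world [ 0.52  -0.386  0.165]
```

```bash
python3 -m handwheel '[{"x":0,"y":0,"z":0,"wx":0,"wy":0,"wz":0},{"x":0.004,"y":0,"z":-0.004,"wx":0,"wy":0,"wz":0},{"x":0.009,"y":0,"z":-0.009,"wx":0,"wy":0,"wz":0},{"x":0.013,"y":0,"z":-0.013,"wx":0,"wy":0,"wz":0},{"x":0.013,"y":0,"z":-0.013,"wx":0,"wy":0,"wz":0},{"x":0.013,"y":0,"z":-0.013,"wx":0,"wy":0,"wz":0}]' 0.0 40
python3 go.py -6.6 -175 165.1 45 0
```

```text
time: 18.08
position: [0.5214, -0.3853, 0.1649]
tool_rot: [2.805, -0.327, 1.162]
ft_force: [0.8, 0.1, -1.8]
grip_width: 0.113
grip_force: 40.0
now sh [  -5.5 -128.5  164.9] q [ 0.67 -0.01  0.15  2.18 -1.01  0.48 -0.18] F [ 0.8  0.1 -1.8]
shift [-0.0006  0.0465 -0.001 ] turn [-0.  0. -0.] tgt world [ 0.51  -0.43   0.165]
```

```bash
python3 -m handwheel '[{"x":0,"y":0.008,"z":0,"wx":0,"wy":0,"wz":0},{"x":0,"y":0.016,"z":0,"wx":0,"wy":0,"wz":0},{"x":0,"y":0.022,"z":0,"wx":0,"wy":0,"wz":0},{"x":0,"y":0.022,"z":0,"wx":0,"wy":0,"wz":0}]' | sed -n 2,4p
python3 -m handwheel '[{"x":0,"y":0.008,"z":0,"wx":0,"wy":0,"wz":0},{"x":0,"y":0.016,"z":0,"wx":0,"wy":0,"wz":0},{"x":0,"y":0.025,"z":0,"wx":0,"wy":0,"wz":0},{"x":0,"y":0.025,"z":0,"wx":0,"wy":0,"wz":0}]' | sed -n 2,4p
python3 go.py -80 -185 215 45 0
```

```text
position: [0.5153, -0.4096, 0.1648]
tool_rot: [2.803, -0.332, 1.16]
ft_force: [-0.3, -0.2, -1.4]
position: [0.5096, -0.4344, 0.1653]
tool_rot: [2.802, -0.332, 1.161]
ft_force: [-0.0, -0.7, -0.8]
now sh [  -5.8 -179.   165.3] q [ 0.72  0.06  0.2   2.12 -1.04  0.55 -0.09] F [-0.  -0.7 -0.8]
shift [-0.0173  0.0064 -0.0876] turn [ 0.2 -0.  -0.2] tgt world [ 0.436 -0.423  0.215]
```

```bash
python3 -m handwheel '[{"x":-0.014,"y":0,"z":-0.014,"wx":0,"wy":0,"wz":0},{"x":-0.028,"y":0,"z":-0.028,"wx":0,"wy":0,"wz":0},{"x":-0.014,"y":0,"z":-0.042,"wx":0,"wy":0,"wz":0},{"x":-0.002,"y":0,"z":-0.054,"wx":0,"wy":0,"wz":0},{"x":-0.002,"y":-0.015,"z":-0.054,"wx":0,"wy":0,"wz":0},{"x":-0.002,"y":-0.035,"z":-0.054,"wx":0,"wy":0,"wz":0},{"x":-0.002,"y":-0.055,"z":-0.054,"wx":0,"wy":0,"wz":0},{"x":-0.002,"y":-0.065,"z":-0.054,"wx":0,"wy":0,"wz":0},{"x":-0.002,"y":-0.065,"z":-0.054,"wx":0,"wy":0,"wz":0}]'
python3 go.py -45 -35 200 45 0
```

```text
time: 19.5
position: [0.4878, -0.3557, 0.2016]
tool_rot: [2.808, -0.322, 1.162]
ft_force: [0.5, 0.4, -1.4]
grip_width: 0.111
grip_force: 40.0
now sh [ -45.  -107.4  201.6] q [ 0.7  -0.16  0.12  2.23 -0.84  0.54 -0.35] F [ 0.5  0.4 -1.4]
shift [-0.001  -0.0724  0.0014] turn [-0.2  0.   0.1] tgt world [ 0.504 -0.285  0.2  ]
```

```bash
python3 look.py w13 wrist; python3 - <<'E'
from h import *
t0,t1,ps=np.load("sh.npy");Rs=R.from_euler("z",ps)
W=lambda x,y,z:Rs.apply(np.array([x,y,z])/1e3)+[t0,t1,0]
for f in ("w13","w10"):
    st,d=pickle.load(open(f+".pkl","rb"));w=d["wrist"]
    c=np.array([fproj(w,st,W(-22+a,-35+b,114)) for a,b in((0,0),(-18,-18),(-18,18),(18,18),(18,-18))]);print(f,c.round(1).tolist())
    x,y=c[0].astype(int);g=cv2.cvtColor(w["image"],cv2.COLOR_RGB2GRAY)
    print(x-22,y-14);print("\n".join(" ".join("%3d"%v for v in r) for r in g[y-14:y+14,x-22:x+22]))
E
```

```text
[ 0.4878 -0.3557  0.2016] [[0.689, -0.225, 0.689], [-0.161, -0.974, -0.158], [0.707, -0.002, -0.708]] 19.5 [ 0.7  -0.16  0.12  2.23 -0.84  0.54 -0.35] w 0.11057238046675165 gf 39.98557810205966 [ 0.5  0.4 -1.4]
w13 [[175.3, 248.2], [192.8, 267.9], [154.4, 266.0], [159.4, 229.6], [196.1, 230.6]]
153 234
 32  33  32  32  36  32  32  33  31  30  34  31  33  31  31  33  31  32  34  31  34  34  32  33  31  31  32  33  33  33  31  32  33  33  33  34  33  29  36  31  33  31  33  32
 32  34  30  32  30  32  32  30  31  33  34  32  33  32  33  33  32  33  30  32  29  30  32  34  32  33  34  31  30  33  29  29  31  31  30  30  35  31  33  32  33  30  31  30
 30  34  34  31  33  32  34  30  32  32  30  32  34  30  32  30  33  33  30  31  32  31  32  33  32  30  31  32  31  32  33  30  31  31  30  31  30  32  37  33  33  32  31  34
 34  31  31  31  33  31  32  31  31  32  30  31  32  33  30  33  31  30  32  33  31  32  32  34  31  31  33  31  33  33  30  30  31  34  33  33  30  33  31  32  31  29  31  33
 33  31  31  29  29  33  32  33  30  32  33  33  34  32  32  34  31  30  34  30  31  31  34 
[... 8452 characters left out ...]
 191 175 148 124 111 124 157 181 185 187 187 186 184 184 184 186 183 184 183 183 183 182 182 183 183 182 182 182 180 181 181 180 180 179 180 181 181 182 181 173 147 106  77
193 192 178 156 142 127 119 136 153 158 156 156 156 156 156 155 153 154 153 152 152 151 148 150 147 146 145 144 142 143 142 140 141 138 139 141 144 145 146 144 139 122  91  71
190 192 181 165 150 130 107 105 112 116 117 117 117 117 117 118 119 116 115 112 114 114 114 108  99  95  92  92  91  90  89  89  87  86  86  88  91  94  94  96  92  79  63  52
181 191 185 166 147 126  98  87  89  92  91  93  96  95  98  98  98  94  91  91  96 100  98  85  64  52  48  48  47  47  46  48  45  47  47  47  47  47  47  47  50  45  35  33
```

```bash
python3 - <<'E'
from h import *
t0,t1,ps=np.load("sh.npy");Rs=R.from_euler("z",ps)
st,d=pickle.load(open("w10.pkl","rb"));w=d["wrist"];g=cv2.cvtColor(w["image"],cv2.COLOR_RGB2GRAY).copy()
m=np.zeros_like(g);m[194:217,313:337]=(g[194:217,313:337]<158)
N,l,s,c=cv2.connectedComponentsWithStats(m);i=1+np.argmax(s[1:,4]);print(s[i],c[i])
def pt(u,v,z):
    o,r=fray(w,st,(u,v));p=o+r*(z-o[2])/r[2];return (Rs.inv().apply(p-[t0,t1,0])*1e3).round(1)
x,y,ww,hh=s[i][:4];print("hole cen",pt(*c[i],.114),"bbox",pt(x+(ww-1)/2,y+(hh-1)/2,.114))
for k in (0,-.5,ww-.5): print(pt(x+k,y+hh/2,.114))
print("jaw L/R",pt(308.4,205,.114),pt(343.7,205,.114))
E
python3 go.py -7.5 -35 200 45 0
```

```text
[317 196  18  18 234] [325.24786325 204.42307692]
hole cen [-19.2 -35.7 114. ] bbox [-19.3 -35.9 114. ]
[-19.9 -27.  114. ]
[-19.9 -26.4 114. ]
[-19.8 -45.5 114. ]
jaw L/R [-19.9 -18.  114. ] [-19.8 -55.5 114. ]
now sh [ -44.9 -109.6  202. ] q [ 0.7  -0.16  0.12  2.23 -0.84  0.54 -0.34] F [-0.2 -0.3 -1.5]
shift [ 0.0251 -0.0745  0.028 ] turn [-0.1 -0.   0. ] tgt world [ 0.541 -0.294  0.2  ]
```

```bash
python3 -m handwheel '[{"x":0,"y":-0.02,"z":0,"wx":0,"wy":0,"wz":0},{"x":0,"y":-0.045,"z":0,"wx":0,"wy":0,"wz":0},{"x":0,"y":-0.065,"z":0,"wx":0,"wy":0,"wz":0},{"x":0,"y":-0.075,"z":0,"wx":0,"wy":0,"wz":0},{"x":0.008,"y":-0.075,"z":0.008,"wx":0,"wy":0,"wz":0},{"x":0.018,"y":-0.075,"z":0.018,"wx":0,"wy":0,"wz":0},{"x":0.0275,"y":-0.075,"z":0.0275,"wx":0,"wy":0,"wz":0},{"x":0.0275,"y":-0.075,"z":0.0275,"wx":0,"wy":0,"wz":0},{"x":0.0275,"y":-0.075,"z":0.0275,"wx":0,"wy":0,"wz":0}]'
python3 look.py w14 side,scene,wrist; python3 go.py -6 -34.5 196 45 0
python3 - <<'E'
from h import *
t0,t1,ps=np.load("sh.npy");Rs=R.from_euler("z",ps)
W=lambda x,y,z:Rs.apply(np.array([x,y,z])/1e3)+[t0,t1,0]
st,d=pickle.load(open("w14.pkl","rb"));p=Rs.inv().apply(st["position"]-np.array([t0,t1,0]))*1e3
ax=p+[-14.5,0,-70.6]
for n in("side","scene"):
    print(n,"nose",proj(d[n],W(*ax)).round(1),"collar",proj(d[n],W(*(ax+[0,0,57]))).round(1),"hole",proj(d[n],W(-22,-35,114)).round(1))
u,v=proj(d["side"],W(*(ax+[0,0,25]))).astype(int);g=cv2.cvtColor(d["side"]["image"],cv2.COLOR_RGB2GRAY)
print(u-14,v-16);print("\n".join(" ".join("%3d"%q for q in r) for r in g[v-16:v+26:1,u-14:u+16]))
E
```

```text
time: 20.3
position: [0.5421, -0.2958, 0.2017]
tool_rot: [2.805, -0.329, 1.161]
ft_force: [-0.6, 0.4, -1.5]
grip_width: 0.113
grip_force: 40.0
[ 0.5421 -0.2958  0.2017] [[0.688, -0.231, 0.688], [-0.164, -0.973, -0.162], [0.707, -0.001, -0.708]] 20.3 [ 0.67 -0.16 -0.06  2.24 -0.74  0.42 -0.6 ] w 0.11291873310496515 gf 39.98510624282062 [-0.6  0.4 -1.5]
now sh [ -6.7 -36.5 201.5] q [ 0.67 -0.17 -0.05  2.24 -0.74  0.42 -0.6 ] F [-0.5  0.6 -1. ]
shift [-0.0034 -0.0019  0.0044] turn [ 0.   0.  -0.1] tgt world [ 0.542 -0.294  0.196]
side nose [270.1 264.5] collar [269.9 247.4] hole [269.6 268.9]
scene nose [329.1 167.6] collar [330.9 156.9] hole [328.5 171.1]
256 241
 24  22  75 139 173 178 179 154  22  18  21  17  25  23  21  24  22  19  23  28  36  45  76 104 115 120 124 130 136 140
 21  74 131 165 185 198 206 201 156  56  19  20  17  23  20  20  20  18  22  24  28  41  81 109 115 119 123 125 129 130
107 166 170 176 197 202 206 207 200 186 154  21  20  22  22  23  22  20  22  23  26  30  57  94 117 120 124 125 127 128
216 221 208 178 203 204 207 206 207 209 180  77  16  17  21  22  22  2
[... 3909 characters left out ...]
 213 212 207 175 112 106 100 102 103 103 106 111 109 111 115 114 111 106 108 110 107 105 121 137 138
212 213 213 212 216 218 212 211 183 114 111 104 100 103 102 111 122 121 124 127 126 118 105 109 110 108 103 118 137 138
216 221 221 221 219 214 211 213 194 120 111 103 102 103 101 107 114 112 115 116 113 109 107 110 109 106 106 119 122 119
216 224 224 223 220 213 211 214 200 133 118 106 101 103 119 134 119 138 153 116 113 109 106 110 109 106 114 125  98  96
216 224 224 224 219 212 211 196 159 135 119 107 101 106 129 177 199 195 197 190 173 125 107 109 111 106 118 147 132  89
212 215 218 223 219 212 210 188 141 134 121 107 101 107 130 186 214 207 206 207 181 115 106 110 111 107 130 178 192 185
```

```bash
python3 -m handwheel '[{"x":0.0005,"y":-0.002,"z":0.0005,"wx":0,"wy":0,"wz":0},{"x":-0.0045,"y":-0.002,"z":0.0055,"wx":0,"wy":0,"wz":0},{"x":-0.0095,"y":-0.002,"z":0.0105,"wx":0,"wy":0,"wz":0},{"x":-0.0095,"y":-0.002,"z":0.0105,"wx":0,"wy":0,"wz":0},{"x":-0.0095,"y":-0.002,"z":0.0105,"wx":0,"wy":0,"wz":0}]' | sed -n 2,4p
python3 go.py -6 -34.5 180 45 0
python3 -m handwheel '[{"x":-0.002,"y":0,"z":0.002,"wx":0,"wy":0,"wz":0},{"x":-0.004,"y":0,"z":0.004,"wx":0,"wy":0,"wz":0},{"x":-0.006,"y":0,"z":0.006,"wx":0,"wy":0,"wz":0},{"x":-0.006,"y":0,"z":0.006,"wx":0,"wy":0,"wz":0}]' | sed -n 2,4p
python3 go.py -6 -34.5 180 45 0
```

```text
position: [0.5429, -0.2928, 0.1874]
tool_rot: [2.806, -0.328, 1.161]
ft_force: [0.4, -0.7, -1.5]
now sh [ -5.8 -33.6 187.4] q [ 0.66 -0.15 -0.05  2.26 -0.78  0.39 -0.56] F [ 0.4 -0.7 -1.5]
shift [-0.0054  0.001   0.0051] turn [-0.   0.  -0.1] tgt world [ 0.542 -0.294  0.18 ]
position: [0.543, -0.2928, 0.1785]
tool_rot: [2.806, -0.328, 1.161]
ft_force: [0.5, -0.3, -1.7]
now sh [ -5.7 -33.6 178.5] q [ 0.65 -0.13 -0.04  2.27 -0.82  0.37 -0.52] F [ 0.5 -0.3 -1.7]
shift [ 0.0008  0.0009 -0.0013] turn [-0.   0.1 -0.1] tgt world [ 0.542 -0.294  0.18 ]
```

```bash
python3 -m handwheel '[{"x":-0.002,"y":0.0005,"z":0.002,"wx":0,"wy":0,"wz":0},{"x":-0.004,"y":0.0005,"z":0.004,"wx":0,"wy":0,"wz":0},{"x":-0.006,"y":0.0005,"z":0.006,"wx":0,"wy":0,"wz":0},{"x":-0.006,"y":0.0005,"z":0.006,"wx":0,"wy":0,"wz":0}]' | sed -n 2,4p
python3 go.py -6 -34.5 170 45 0
python3 -m handwheel '[{"x":-0.002,"y":0,"z":0.002,"wx":0,"wy":0,"wz":0},{"x":-0.004,"y":0,"z":0.004,"wx":0,"wy":0,"wz":0},{"x":-0.006,"y":0,"z":0.006,"wx":0,"wy":0,"wz":0},{"x":-0.006,"y":0,"z":0.006,"wx":0,"wy":0,"wz":0}]' | sed -n 2,4p
python3 go.py -6 -34.5 160 45 0
```

```text
position: [0.5427, -0.2932, 0.1696]
tool_rot: [2.807, -0.328, 1.16]
ft_force: [-0.7, 0.0, -1.7]
now sh [ -5.9 -34.  169.6] q [ 0.64 -0.12 -0.03  2.28 -0.86  0.36 -0.48] F [-0.7  0.  -1.7]
shift [ 0.0003  0.0005 -0.0003] turn [-0.   0.1 -0.1] tgt world [ 0.542 -0.294  0.17 ]
position: [0.5428, -0.2932, 0.1612]
tool_rot: [2.806, -0.328, 1.16]
ft_force: [-1.7, 0.4, -2.9]
now sh [ -5.8 -33.9 161.2] q [ 0.62 -0.11 -0.02  2.28 -0.9   0.34 -0.43] F [-1.7  0.4 -2.9]
shift [-0.001   0.0006  0.0007] turn [-0.   0.1 -0.1] tgt world [ 0.542 -0.294  0.16 ]
```

```bash
python3 -m handwheel '[{"x":-0.002,"y":0,"z":0.002,"wx":0,"wy":0,"wz":0},{"x":-0.004,"y":0,"z":0.004,"wx":0,"wy":0,"wz":0},{"x":-0.006,"y":0,"z":0.006,"wx":0,"wy":0,"wz":0},{"x":-0.008,"y":0,"z":0.008,"wx":0,"wy":0,"wz":0},{"x":-0.008,"y":0,"z":0.008,"wx":0,"wy":0,"wz":0}]' | sed -n 2,4p
python3 go.py -6 -34.5 140 45 0
python3 -m handwheel '[{"x":-0.002,"y":0,"z":0.002,"wx":0,"wy":0,"wz":0},{"x":-0.004,"y":0,"z":0.004,"wx":0,"wy":0,"wz":0},{"x":-0.006,"y":0,"z":0.006,"wx":0,"wy":0,"wz":0},{"x":-0.008,"y":0,"z":0.008,"wx":0,"wy":0,"wz":0},{"x":-0.008,"y":0,"z":0.008,"wx":0,"wy":0,"wz":0}]' | sed -n 2,4p
python3 go.py -6 -34.5 130 45 0
```

```text
position: [0.5428, -0.2931, 0.1501]
tool_rot: [2.806, -0.328, 1.161]
ft_force: [-3.0, 2.3, -1.0]
now sh [ -5.8 -33.9 150.1] q [ 0.61 -0.09 -0.    2.3  -0.96  0.32 -0.36] F [-3.   2.3 -1. ]
shift [-0.0073  0.0006  0.007 ] turn [-0.   0.1 -0.1] tgt world [ 0.542 -0.294  0.14 ]
position: [0.5428, -0.2931, 0.1389]
tool_rot: [2.806, -0.327, 1.161]
ft_force: [-4.8, 2.2, -0.9]
now sh [ -5.8 -33.9 138.9] q [ 0.6  -0.07  0.01  2.31 -1.04  0.31 -0.28] F [-4.8  2.2 -0.9]
shift [-0.0064  0.0006  0.0061] turn [-0.   0.1 -0.1] tgt world [ 0.542 -0.294  0.13 ]
```

```bash
python3 -m handwheel '[{"x":-0.0025,"y":0.0005,"z":0.0010,"wx":0,"wy":0,"wz":0},{"x":-0.0045,"y":0.0005,"z":0.003,"wx":0,"wy":0,"wz":0},{"x":-0.0057,"y":0.0005,"z":0.0043,"wx":0,"wy":0,"wz":0},{"x":-0.0057,"y":0.0005,"z":0.0043,"wx":0,"wy":0,"wz":0}]' | sed -n 2,4p
python3 go.py -6 -34.5 130 45 0
```

```text
position: [0.5421, -0.2936, 0.1321]
tool_rot: [2.805, -0.327, 1.161]
ft_force: [-0.8, 1.4, -2.2]
now sh [ -6.4 -34.5 132.1] q [ 0.59 -0.06  0.02  2.31 -1.09  0.3  -0.23] F [-0.8  1.4 -2.2]
shift [-0.0012  0.      0.0017] turn [-0.   0.  -0.1] tgt world [ 0.542 -0.294  0.13 ]
```

Nearly down. Lower 2 mm more to feel the collar, then release.

```bash
python3 -m handwheel '[{"x":-0.001,"y":0,"z":0.001,"wx":0,"wy":0,"wz":0},{"x":-0.0015,"y":0,"z":0.0015,"wx":0,"wy":0,"wz":0},{"x":-0.0015,"y":0,"z":0.0015,"wx":0,"wy":0,"wz":0}]' | sed -n 2,4p
python3 -m handwheel '[{"x":0,"y":0,"z":0,"wx":0,"wy":0,"wz":0},{"x":0,"y":0,"z":0,"wx":0,"wy":0,"wz":0},{"x":0,"y":0,"z":0,"wx":0,"wy":0,"wz":0},{"x":0,"y":0,"z":0,"wx":0,"wy":0,"wz":0},{"x":0,"y":0,"z":0,"wx":0,"wy":0,"wz":0}]' 0.03 20
python3 go.py -90 -34.5 200 45 0
```

```text
position: [0.5422, -0.2936, 0.1305]
tool_rot: [2.805, -0.327, 1.162]
ft_force: [-1.4, 2.4, 0.2]
time: 23.7
position: [0.5423, -0.2943, 0.1309]
tool_rot: [2.804, -0.328, 1.162]
ft_force: [0.7, -0.3, 0.7]
grip_width: 0.331
grip_force: 0.0
now sh [ -6.1 -35.1 130.9] q [ 0.59 -0.06  0.02  2.31 -1.1   0.3  -0.21] F [ 0.7 -0.3  0.7]
shift [-0.0104 -0.0005 -0.1082] turn [ 0.  -0.  -0.1] tgt world [ 0.461 -0.274  0.2  ]
```

```bash
python3 -m handwheel '[{"x":0,"y":0,"z":-0.015,"wx":0,"wy":0,"wz":0},{"x":0,"y":0,"z":-0.03,"wx":0,"wy":0,"wz":0},{"x":0,"y":0,"z":-0.05,"wx":0,"wy":0,"wz":0},{"x":0,"y":0,"z":-0.07,"wx":0,"wy":0,"wz":0},{"x":0,"y":0,"z":-0.08,"wx":0,"wy":0,"wz":0},{"x":0,"y":0,"z":-0.08,"wx":0,"wy":0,"wz":0},{"x":0,"y":0,"z":-0.08,"wx":0,"wy":0,"wz":0}]' | sed -n 2,4p
python3 look.py w15 side,scene,wrist
python3 - <<'E'
from h import *
t0,t1,ps=np.load("sh.npy");Rs=R.from_euler("z",ps)
W=lambda x,y,z:Rs.apply(np.array([x,y,z])/1e3)+[t0,t1,0]
st,d=pickle.load(open("w15.pkl","rb"))
im=d["side"];p=proj(im,W(-22,35,131));print("knob pred",p)
g=im["image"].astype(int).sum(2);m=(g<180).astype(np.uint8);x,y=p.astype(int)
N,l,s,c=cv2.connectedComponentsWithStats(m[y-20:y+20,x-25:x+25])
print([(s[i].tolist(),(c[i]+[x-25,y-20]).round(1).tolist()) for i in range(1,N) if s[i,4]>8])
w=d["wrist"]
for n,z in (("nose-jaw",114),("collartop",120),("tabtop",169),("looptop",208)): print(n,fproj(w,st,W(-21,-35,z)).round(1),proj(im,W(-21,-35,z)).round(1))
g=cv2.cvtColor(w["image"],cv2.COLOR_RGB2GRAY);c=fproj(w,st,W(-21,-35,140)).astype(int)
for v in range(c[1]-60,c[1]+50,6): print(v,g[v,c[0]-30:c[0]+32:2].tolist())
E
```

```text
position: [0.4872, -0.2814, 0.188]
tool_rot: [2.803, -0.328, 1.164]
ft_force: [0.2, 0.1, -0.5]
[ 0.4872 -0.2814  0.188 ] [[0.687, -0.231, 0.689], [-0.163, -0.973, -0.164], [0.708, 0.0, -0.706]] 24.28 [ 0.7  -0.27 -0.02  2.36 -0.8   0.45 -0.5 ] w 0.3443650200035285 gf 0.0 [ 0.2  0.1 -0.5]
knob pred [272.3587316  248.10007273]
[([0, 0, 11, 16, 84], [251.0, 236.6]), ([0, 13, 9, 12, 63], [249.9, 247.2]), ([23, 17, 4, 7, 23], [271.7, 248.0])]
nose-jaw [254.1 224.8] [269.9 269. ]
collartop [254.1 221.9] [269.9 267.3]
tabtop [254.  192.8] [269.8 252.8]
looptop [253.9 159.8] [269.7 240.8]
151 [196, 205, 207, 208, 206, 208, 207, 208, 207, 206, 208, 208, 199, 175, 183, 183, 173, 157, 186, 207, 208, 208, 207, 209, 206, 207, 208, 209, 207, 209, 207]
157 [201, 200, 200, 200, 200, 201, 201, 202, 200, 195, 197, 198, 163, 157, 187, 185, 177, 154, 140, 197, 200, 202, 202, 201, 201, 202, 203, 202, 203, 202, 202]
163 [209, 206, 207, 208, 209, 208, 208, 208, 207, 208, 206, 208, 168, 166, 192, 199, 184, 159, 134, 194, 208, 208, 208, 208, 208, 207, 209, 207, 207, 208, 209]
169 [209, 209, 207, 208, 208, 20
[... 1661 characters left out ...]
 164, 150, 32, 27]
235 [25, 20, 23, 72, 144, 189, 193, 194, 198, 202, 202, 189, 154, 114, 107, 103, 89, 97, 104, 118, 122, 123, 123, 124, 123, 126, 132, 134, 90, 16, 23]
241 [10, 11, 28, 95, 120, 117, 114, 117, 116, 117, 117, 119, 118, 117, 119, 114, 96, 92, 90, 92, 91, 90, 91, 89, 88, 110, 132, 126, 80, 18, 10]
247 [80, 81, 80, 80, 80, 79, 79, 79, 79, 78, 79, 80, 80, 79, 81, 81, 77, 79, 80, 78, 79, 76, 81, 79, 79, 80, 80, 81, 80, 79, 78]
253 [93, 92, 94, 93, 93, 93, 94, 93, 95, 94, 94, 94, 93, 95, 93, 94, 93, 93, 94, 94, 93, 94, 94, 94, 94, 93, 93, 94, 94, 94, 93]
259 [88, 89, 89, 85, 87, 89, 88, 88, 87, 86, 86, 89, 86, 89, 88, 88, 89, 86, 88, 88, 87, 87, 89, 88, 85, 88, 87, 87, 88, 89, 88]
```

```bash
python3 -c "
from bench import ctrl
print(ctrl.close_job())"
```

```text
the job is handed in; nothing more can be done
None
```

The job is handed in: the large bottle stands in its bay, the gate bar is shut against its stop, the pin is down through the catch and released, and the arm is clear. No verdict came back, and the final state was checked from contact forces and camera measurements only.

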